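# Bond check of key modules with a clip-on tone sender and a tracer probe

### The job

Check the home-built key modules in the steel tray: take the clip-on tone sender from its parking plate and clip it over the top edge of the tray's tall upright flange, pushed right down, and leave it there; then take the tracer probe from its fork and press its sprung tip gently for a moment onto the brass test point of every module in the tray, starting with the module nearest the flange and working away from it. Afterwards hang the probe upright in its fork again and clip the sender back, right down, on its parking plate; leave the modules lying flat in the tray and do not disturb the mug, the mouse and the notebook.

Things in the scene. Friction and masses are not known exactly. Their poses are not given: they have to be found in the camera images.
- tray: Fixed shallow steel tray, 150 mm (x) by 380 mm (y), turned by up to 0.2 rad; floor 4 mm thick, rim 12 mm high and 3 mm thick on three sides. Along its +y end stands the flange: an upright plate 150 mm long, 5 mm thick, 75 mm high above the desk, mid-plane at y = +187.5 mm. Origin at the centre of the underside, on the desk.
- flange_top (a point): Middle of the top edge of the tray's flange, 75 mm above the desk, on the flange's mid-plane; the flange runs 75 mm to either side along the tray's x and is 5 mm thick in the tray's y.
- park: Fixed parking plate of the sender: a black foot 100 by 70 by 10 mm (x, y, z) with one upright steel plate, 80 mm long along its x, 5 mm thick in its y, centred, its top edge 75 mm above the desk. Origin at the centre of the underside. It may stand to the left or the right of the tray.
- park_top (a point): Middle of the top edge of the parking plate, 75 mm above the desk.
- fork: Fixed fork stand of the probe, on the other side of the tray from the parking plate: black foot 100 by 80 by 10 mm, column 90 mm high at its +x side (from x = 33 mm), two level prongs from it towards -x, a slot 20 mm wide between them along x, open at x = -33 mm. Prongs' upper faces 90 mm above the desk. Origin at the underside below the slot's middle.
- fork_seat (a point): Middle of the slot at the height of the prongs' upper faces, 90 mm above the desk: where the probe's origin belongs (it may hang up to 20 mm nearer to or further from the column along the slot).
- sender: Tone sender, a sprung clip, 0.13 kg, at the start on the parking plate. Grey case 32 mm (x) by 46 mm (y -29 to +17) by 30 mm high (z 0 to 30); black push button, 24 mm wide, out of its +y side to y = +29 on a 5 mm plate (58 mm over all). Two steel jaws 26 mm wide, 5 mm thick, reach 22 mm below the case. Origin: middle between the jaws at the case's underside, which rests on the plate's top edge.
- sender_jaw (a joint): Jaw opening of the sender, m: 0 on a 5 mm plate, +0.010 fully open, -0.004 closed on nothing. Squeeze case and button together along y with about 30 N (spring 6 to 12 N), from 58 down to a stop at 48 mm: the jaws open to 15 mm, the gap centred under the middle of the 48 mm. Keep squeezing to carry it; letting go closes the jaws. It fits a plate either way round.
- probe: Tracer probe, 0.10 kg: square black head 18 by 18 mm, z = 6 to 48 mm, to grip; collar 30 mm in diameter, z = 0 to 6 mm, resting on the prongs; barrel 14 mm in diameter down to z = -50 mm; thin sprung steel tip down to z = -78 mm. Origin on its axis at the collar's underside. At the start it hangs tip down in the fork, flat sides parallel to the fork's x and y.
- tip (a point): End of the probe's tip, 78 mm below the probe's origin on its axis when not pressed in.
- probe_tip (a joint): How far the sprung tip is pressed in: 0 free, 0.006 fully in, m. It takes 1 N to start and 3.4 N to press fully in; beyond that the probe is rigid.
- module1: Key module 1 of up to 5, loose in the tray, 0.07 kg: aluminium block 46 mm (x) by 34 mm (y) by 20 mm high, a round brass test point on top at the -x end and a black socket, up to 2.7 mm high, at the +x end. Origin at the centre of the underside. They lie in one row along the tray, module1 nearest the flange, then 2, 3, 4, 5; some are absent.
- pad1 (a point): Centre of the upper face of the test point of module 1: brass disc 14 mm in diameter, 22 mm above the module's underside (26 mm above the desk in the tray), 10 mm from the module's centre along its -x.
- module2: Key module 2 of up to 5, loose in the tray, 0.07 kg: aluminium block 46 mm (x) by 34 mm (y) by 20 mm high, a round brass test point on top at the -x end and a black socket, up to 2.7 mm high, at the +x end. Origin at the centre of the underside. They lie in one row along the tray, module1 nearest the flange, then 2, 3, 4, 5; some are absent.
- pad2 (a point): Centre of the upper face of the test point of module 2: brass disc 14 mm in diameter, 22 mm above the module's underside (26 mm above the desk in the tray), 10 mm from the module's centre along its -x.
- module3: Key module 3 of up to 5, loose in the tray, 0.07 kg: aluminium block 46 mm (x) by 34 mm (y) by 20 mm high, a round brass test point on top at the -x end and a black socket, up to 2.7 mm high, at the +x end. Origin at the centre of the underside. They lie in one row along the tray, module1 nearest the flange, then 2, 3, 4, 5; some are absent.
- pad3 (a point): Centre of the upper face of the test point of module 3: brass disc 14 mm in diameter, 22 mm above the module's underside (26 mm above the desk in the tray), 10 mm from the module's centre along its -x.
- module4: Key module 4 of up to 5, loose in the tray, 0.07 kg: aluminium block 46 mm (x) by 34 mm (y) by 20 mm high, a round brass test point on top at the -x end and a black socket, up to 2.7 mm high, at the +x end. Origin at the centre of the underside. They lie in one row along the tray, module1 nearest the flange, then 2, 3, 4, 5; some are absent.
- pad4 (a point): Centre of the upper face of the test point of module 4: brass disc 14 mm in diameter, 22 mm above the module's underside (26 mm above the desk in the tray), 10 mm from the module's centre along its -x.
- module5: Key module 5 of up to 5, loose in the tray, 0.07 kg: aluminium block 46 mm (x) by 34 mm (y) by 20 mm high, a round brass test point on top at the -x end and a black socket, up to 2.7 mm high, at the +x end. Origin at the centre of the underside. They lie in one row along the tray, module1 nearest the flange, then 2, 3, 4, 5; some are absent.
- pad5 (a point): Centre of the upper face of the test point of module 5: brass disc 14 mm in diameter, 22 mm above the module's underside (26 mm above the desk in the tray), 10 mm from the module's centre along its -x.
- mug: White mug, 76 mm wide and 92 mm high, on the far part of the desk; leave it alone. Origin at its underside.
- mouse: Black round computer mouse, 62 mm wide and 34 mm high, on the far part of the desk; leave it alone. Origin at its underside.
- notebook: Thick blue notebook lying flat, 95 by 150 by 18 mm, on the far part of the desk; leave it alone. Origin at its underside.
Not all that is in view belongs to the job. What is shaped like the fork but brown is not meant.

How it is judged:
By the outcome, as a careful person would: the job done as asked, in the order asked, and still so for the second after the job is handed in, with the robot touching nothing.
Of module1, module2, module3, module4, module5 only 3 to 5 are there at a start; the rules pass over those that are not, and their reading is None.
At some moment in a run one of module1, module2, module3, module4, module5 may be knocked a few centimetres aside while the robot is not near it.
It also fails if it takes over 184 s, if anything falls off the work surface, if the arm or the gripper's body presses on something with over 40 N, if the wrist force passes 120 N, or if a joint passes its speed limit or range.

### The arm

A 6-joint arm with a two-finger parallel gripper is mounted at the origin on the work surface. World frame = base frame: x ahead of the robot, y to its left, z up, the work surface at z = 0. Lengths are in m, angles in rad, forces in N, time in s.
With the tool pointing down it reaches from about 0.275 to 0.825 m from the base axis. Payload 4.9 kg.
Tool frame: the origin (TCP) lies at the very end of the fingers, on their centre line; the grasp point (between the pads) lies 19 mm behind it; z points along the fingers, y is the line along which they close (so a half turn about z gives the same grasp; the last joint's range is limited). The gripper opens to 85 mm and grips with 20 to 120 N. Pads are 22 mm wide; open, the fingers measure 114 mm over their backs; the gripper's body (76 mm by 85 mm) begins 54 mm behind the grasp point. The pads swing forward as they close: fully open they stand 13 mm farther back than shut.
Start: joints at [-1.27, 0.326, -0.193, 1.052, 0, 1.437], TCP at [0.232, -0.499, 0.231] pointing down, gripper open.
Joint ranges: [-2.65, 2.65], [-0.97, 1.79], [-1.3, 1.35], [-1.93, 2.1], [-1.47, 1.37], [-3.14, 3.14]. Speed limits (rad/s): [2.57, 2.57, 3.14, 3.14, 3.14, 3.14].

### API

Orientations are given as a 3x3 rotation matrix whose columns are the frame's x, y, z axes.
In Python, from workcell import arm gives the robot as it stands.
- The arm moves only by the tool carry_out, never from a script. Its argument "commands" is a list of rows, each an object with "translation": the shift along the tool's x, y, z in mm, a list of three; "roll": the turn about the tool's z in degrees. A call has 1 to 12 rows; each row shifts and turns the commanded pose from where the row before left it, along the tool's axes as they then stand; what a row does not reach is not made up. A row lasts 1/12 s, in which the tool goes at most 41.7 mm and 7.16 degrees, less where a joint would pass 70% of its speed; a pose out of reach is approached as far as the arm can. A call is refused whole if a number of a shift passes 41.7 or a number of a turn 7.16, either way. A call with a gripper value outside its range is refused whole. "grip" is the closure, from 0 (fully open) to 1 (shut), set as the call begins (left out, the last holds). The fingers move at their own pace and stop on an object; "grip_force" is the grip in N (left out, the last holds). Time passes only in rows, so rows that do not move let the fingers close. It gives the time, the measured TCP pose, the force, the opening and the grip force at its end, in the units of the state.
- arm.read_state(): the state, without advancing time (a new reading comes with each control period).
- arm.read_camera(name): name is "side" or "top"; returns a dict with "color" (384x512x3 uint8, red, green, blue), "fx", "fy", "cx", "cy" (pixels), "k1" (the pictures are not rectified: a ray, as slopes to the right and down, at radius r is drawn at 1 + k1 r^2 times it, then the intrinsics apply), "pose" (4x4, takes a point from camera to world coordinates). Camera axes: x right, y down, z forward; pixel columns grow to the right and rows downward; lengths in m; the calibration is good to about 2 mm. A picture is of the moment at which its call begins. There is no depth.
- arm.sign_off(): hands the job in; it is judged then, once.
The state is a dict: "time": time; "joints": joint angles; "dq": joint speeds; "joint_efforts": joint torques, N m; "tcp_pos": TCP position; "ee_rot": TCP orientation; "force": force on the tool from outside, world axes, zero at the start; "wrist_torque": the same for the moment, N m; "opening": finger opening in m; "finger_force": force on a finger pad.
Only numpy, scipy, OpenCV 4.12 (cv2) and the standard library are available. Lean on these libraries where they do the work, as an engineer would, in place of code of your own. Each camera call takes 0.05 s, during which the arm holds its last target. There are 200 camera calls.

## Working session

There is one attempt and no reset: what is moved stays moved. The work goes in short steps, Python scripts to look and compute and a tool call to move; the robot and the scene stay as the last step left them, time stands still between calls to the robot, and variables do not carry over. Pictures are saved under pics/ and viewed, at most 14 in all, crops included, and the job is handed in when it is done.

Besides the shell and the picture viewer there is one more tool, called after "Emit:" as name(argument=value, ...) on one line, values as JSON. carry_out: Moves the arm, as the interface text tells. Its arguments: {"type":"object","properties":{"commands":{"type":"array","items":{"type":"object","properties":{"translation":{"type":"array","items":{"type":"number"}},"roll":{"type":"number"}}}},"grip":{"type":"number"},"grip_force":{"type":"number"}},"required":["commands"]}

```bash
ls; mkdir -p pics; python3 - <<'E'
from workcell import arm
import cv2,numpy as np
for n in("top","side"):
    c=arm.read_camera(n); cv2.imwrite(f"pics/{n}0.png",c["color"][:,:,::-1]); np.savez(f"{n}0.npz",**c)
    print(n,c["fx"],c["fy"],c["cx"],c["cy"],c["k1"]);print(c["pose"].round(3))
s=arm.read_state();print(s)
E
```

```text
pics
top 396.52912736367085 396.52912736367085 256.1478857345986 188.60539121456523 -0.1263647410863206
[[-0.017 -0.992  0.123  0.441]
 [-1.     0.019  0.015 -0.015]
 [-0.017 -0.122 -0.992  1.204]
 [ 0.     0.     0.     1.   ]]
side 438.96402040390734 438.96402040390734 255.23490794413595 191.7285867808251 0.006449670040985019
[[ 0.998 -0.02   0.064  0.47 ]
 [-0.063 -0.602  0.796 -1.067]
 [ 0.023 -0.798 -0.602  0.866]
 [ 0.     0.     0.     1.   ]]
{'time': 0.1, 'joints': array([-1.27013998e+00,  3.26863197e-01, -1.93467594e-01,  1.05198107e+00,
       -2.98525637e-05,  1.43661420e+00]), 'dq': array([ 0.00063306, -0.00129736,  0.00201015,  0.00123748,  0.00057289,
        0.0011595 ]), 'joint_efforts': array([ 1.58726583e-03, -4.44238722e+01,  2.63038856e+01,  7.86749617e-03,
        1.00707248e-05,  3.46590809e-06]), 'tcp_pos': array([ 0.23155536, -0.49832447,  0.23058988]), 'ee_rot': array([[ 9.06938134e-01,  4.21263568e-01, -4.77333857e-04],
       [ 4.21263802e-01, -9.06937009e-01,  1.43870765e-03],
       [ 1.73163377e-04, -1.50590231e-03, -9.99998851e-01]]), 'force': array([ 0.13555425, -0.55104068,  0.52124348]), 'wrist_torque': array([ 0.08465004, -0.01819988,  0.04287716]), 'finger_force': 0.0, 'opening': 0.08548081308610518}
```

View pics/top0.png

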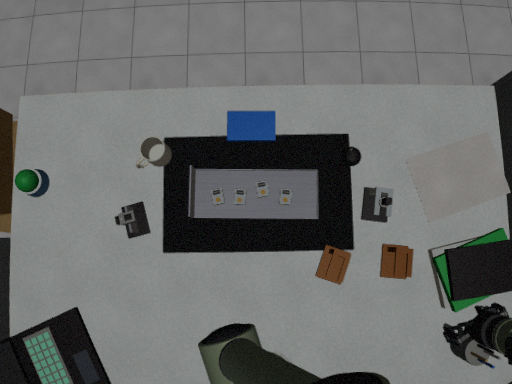

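View pics/side0.png

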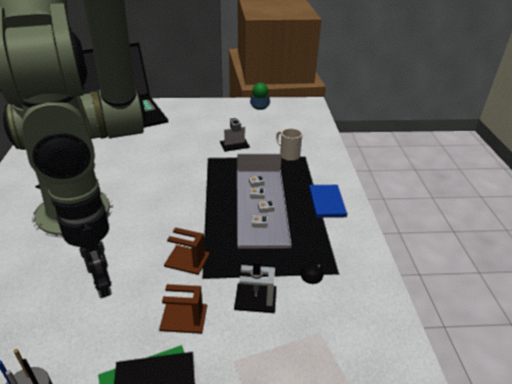

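The top view shows the tray (190–320,168–218) with its flange on the left and 4 modules at (217,197), (239,196), (262,189), (285,197). There are black-footed stands at (132,218) and (377,204), and brown decoys at (333,264) and (396,261). I'll enlarge both stands and the modules.

```bash
cat > h.py <<'E'
import numpy as np,cv2
from scipy.optimize import least_squares
def load(n): return np.load(n,allow_pickle=True)
def proj(c,P):
    P=np.atleast_2d(P); T=c["pose"]; q=(P-T[:3,3])@T[:3,:3]; s=q[:,:2]/q[:,2:]
    s=s*(1+c["k1"]*(s**2).sum(1,keepdims=True)); return s*[c["fx"],c["fy"]]+[c["cx"],c["cy"]]
def unproj(c,uv,z):
    d=(np.array(uv,float)-[c["cx"],c["cy"]])/[c["fx"],c["fy"]]; s=d.copy()
    for _ in range(20): s=d/(1+c["k1"]*(s@s))
    T=c["pose"]; r=T[:3,:3]@[*s,1]; return T[:3,3]+r*(z-T[2,3])/r[2]
def crop(img,x0,y0,w,h,f): return cv2.resize(img[y0:y0+h,x0:x0+w],None,fx=f,fy=f,interpolation=cv2.INTER_CUBIC)
E
python3 - <<'E'
from h import *
t=cv2.imread("pics/top0.png");s=cv2.imread("pics/side0.png")
a=np.hstack([crop(t,105,190,56,56,7),crop(t,350,176,56,56,7)])
b=np.hstack([crop(s,205,108,56,28+14,7),crop(s,228,255,56,28+14+16,7)[:294]])
g=lambda i:np.clip(i.astype(float)*1.5,0,255).astype(np.uint8)
m=np.vstack([a,b])[:,:784]
cv2.imwrite("pics/c1.png",g(m)[:600] if 0 else cv2.resize(g(m),(None),fx=.85,fy=.85))
cv2.imwrite("pics/c2.png",g(crop(t,182,160,145,65,5.5)))
E
```

```text
(no output)
```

View pics/c1.png

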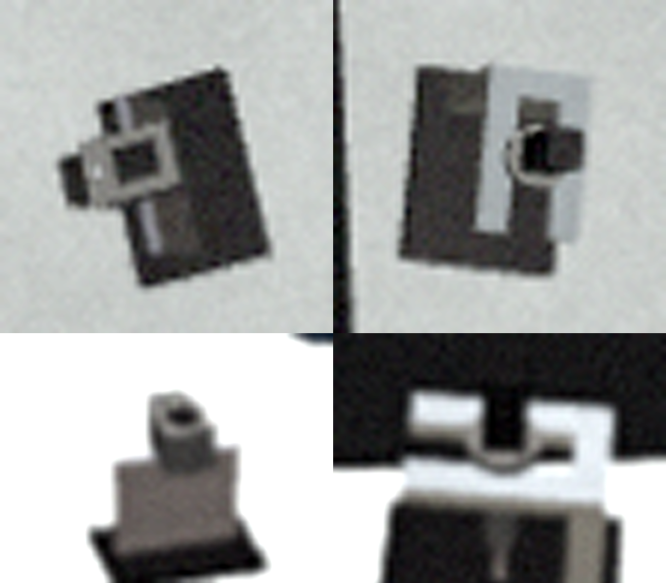

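View pics/c2.png

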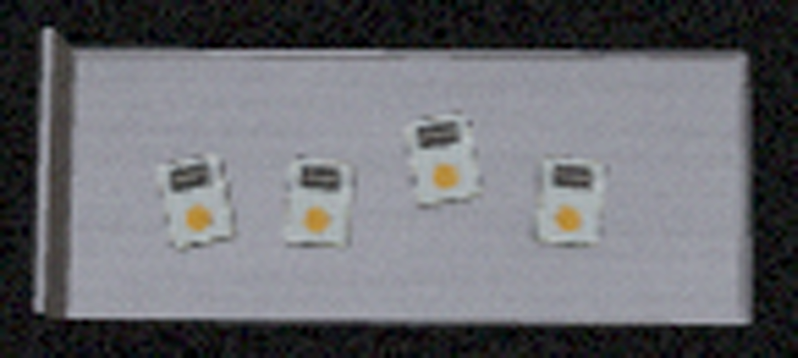

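The sender sits on the black parking plate (top crop left, button facing left/+y). The grey-pronged fork with a black foot holds the probe (top crop right), and its slot opens towards the robot. The brown stands are decoys. There are four modules with orange pads at crop positions (199,218), (316,219), (445,177) and (568,219). Next I fit the poses.

```bash
cat > fit.py <<'E'
from h import *
T=dict(load("top0.npz"));S=dict(load("side0.npz"))
def fit(c,L,uv,x0):
    L=np.array(L);uv=np.array(uv)
    def f(p):
        R=np.array([[np.cos(p[2]),-np.sin(p[2])],[np.sin(p[2]),np.cos(p[2])]])
        return (proj(c,np.c_[L[:,:2]@R.T+p[:2],L[:,2]])-uv).ravel()
    r=least_squares(f,x0,loss="soft_l1"); return r.x,r.fun.reshape(-1,2).round(1).tolist()
k=lambda X,o,f:[(o[0]+(x+.5)/f-.5,o[1]+(y+.5)/f-.5) for x,y in X]
f1=5.95
top_park=k([(98,103),(222,67),(270,255),(145,287)],(105,190),f1)
# image up = +x world, left=+y
print("park",*fit(T,[(.05,.035,.01),(.05,-.035,.01),(-.05,-.035,.01),(-.05,.035,.01)],top_park,[.37,.33,.2]))
fk=k([(85,67),(69,257),(220,274),(175,233),(216,238),(184,98),(226,100)],(350,176),f1)
print("fork",*fit(T,[(.05,.04,.01),(-.05,.04,.01),(-.05,-.04,.01),(-.033,.01,.09),(-.033,-.01,.09),(.033,.01,.09),(.033,-.01,.09)],fk,[.4,-.38,0]))
tr=k([(748,50),(751,323),(49,30),(40,313),(75,48),(66,318)],(182,160),5.5)
print("tray",*fit(T,[(.075,-.19,.012),(-.075,-.19,.012),(.075,.1875,.075),(-.075,.1875,.075),(.075,.185,.004),(-.075,.185,.004)],tr,[.43,0,0]))
def pads(c):
    h=cv2.cvtColor(c["color"],cv2.COLOR_RGB2HSV).astype(int)
    m=((h[...,0]>12)&(h[...,0]<28)&(h[...,1]>110)&(h[...,2]>80)).astype(np.uint8)
    n,l,st,ce=cv2.connectedComponentsWithStats(m)
    o=[]
    for i in range(1,n):
        w=np.where(cv2.dilate((l==i).astype(np.uint8),np.ones((3,3)))>0,np.clip(h[...,1]-60,0,None)*((h[...,0]>10)&(h[...,0]<30)),0)
        ys,xs=np.nonzero(w);ww=w[ys,xs]
        if 3<=st[i,4]<60:o.append((st[i,4],(xs@ww)/ww.sum(),(ys@ww)/ww.sum()))
    return o
if __name__=="__main__":
  for c in(T,S):
    for a,u,v in pads(c): 
        p=unproj(c,(u,v),.026)
        if .3<p[0]<.6 and abs(p[1])<.2: print(a,round(u,1),round(v,1),p.round(4))
  for uv in k([(235,152)],(350,176),f1): print("head top",unproj(T,uv,.138))
  for uv in k([(202,155)],(350,176),f1): print("collar",unproj(T,uv,.096))
  # case top corners
  for uv in k([(85,137),(172,122),(180,187),(95,210)],(105,190),f1): print("case",unproj(T,uv,.105))
  for uv in k([(65,180)],(105,190),f1): print("btn",unproj(T,uv,.09))
E
python3 fit.py
```

```text
park [0.50042003 0.37374531 0.26234837] [[-0.2, -0.0], [0.4, -0.2], [0.2, -0.3], [-0.4, 0.5]]
fork [ 0.53020292 -0.35875571 -0.13949962] [[0.1, 0.7], [-0.2, 1.4], [0.3, 1.6], [-0.2, -0.6], [-0.2, -0.6], [0.3, -0.9], [0.0, -0.4]]
tray [ 0.57461402  0.00641891 -0.0246784 ] [[-0.1, 0.2], [-0.1, -0.1], [-0.2, -0.4], [0.0, -0.3], [0.1, 0.5], [0.4, 0.1]]
14 262.4 191.6 [ 0.5769 -0.0162  0.026 ]
14 217.5 199.3 [0.5565 0.1186 0.026 ]
12 239.0 199.5 [0.5544 0.0541 0.026 ]
12 284.8 199.5 [ 0.552  -0.0824  0.026 ]
5 253.2 178.5 [0.5573 0.1156 0.026 ]
5 253.8 190.2 [0.5556 0.0512 0.026 ]
6 262.5 203.8 [ 0.5781 -0.0193  0.026 ]
8 255.9 218.1 [ 0.5535 -0.0855  0.026 ]
head top [ 0.53117368 -0.36051229  0.138     ]
collar [ 0.53364662 -0.35798921  0.096     ]
case [0.5156022  0.39135698 0.105     ]
case [0.52217322 0.34867489 0.105     ]
case [0.4912948  0.34429137 0.105     ]
case [0.48084139 0.38577608 0.105     ]
btn [0.49597641 0.40653515 0.09      ]
```

```bash
cat >> h.py <<'E'
def go(p,yawdeg=None,s=None):
    """tool-frame shift (mm) and roll (deg) from the present pose to TCP p with tool y axis at world angle yawdeg"""
    from workcell import arm
    s=s or arm.read_state(); R=s["ee_rot"]; d=R.T@(np.array(p)-s["tcp_pos"])*1000
    a=np.degrees(np.arctan2(R[1,1],R[0,1])); r=0 if yawdeg is None else -((yawdeg-a+90)%180-90)
    print("shift",d.round(1),"rows>=",int(np.ceil(np.linalg.norm(d)/41.7)),"roll",round(r,2),"| yaw",a.round(2),"tcp",s["tcp_pos"].round(4),"t",round(s["time"],2),"F",s["force"].round(1),"open",round(s["opening"],4),"ff",round(s["finger_force"],1),"tilt",R[:2,2].round(4))
E
python3 - <<'E'
from fit import *
sp=k([(118,132),(237,115),(117,224),(238,200)],(205,108),f1)
print("park side",*fit(S,[(-.04,-.0025,.075),(.04,-.0025,.075),(-.04,-.0025,.01),(.04,-.0025,.01)],sp,[.5,.37,.26]))
go([.5,.373,.20],105)
fk=k([(175,233),(216,238),(184,98),(226,100)],(350,176),f1)
print("fork prongs",*fit(T,[(-.033,.01,.09),(-.033,-.01,.09),(.033,.01,.09),(.033,-.01,.09)],fk,[.5,-.36,0]))
E
```

```text
park [0.50042003 0.37374531 0.26234837] [[-0.2, -0.0], [0.4, -0.2], [0.2, -0.3], [-0.4, 0.5]]
fork [ 0.53020292 -0.35875571 -0.13949962] [[0.1, 0.7], [-0.2, 1.4], [0.3, 1.6], [-0.2, -0.6], [-0.2, -0.6], [0.3, -0.9], [0.0, -0.4]]
tray [ 0.57461402  0.00641891 -0.0246784 ] [[-0.1, 0.2], [-0.1, -0.1], [-0.2, -0.4], [0.0, -0.3], [0.1, 0.5], [0.4, 0.1]]
park side [0.50134205 0.37206245 0.31081482] [[-0.3, 0.1], [0.2, -0.5], [0.2, -0.1], [-0.1, 0.4]]
shift [ 610.5 -677.1   31.7] rows>= 22 roll 9.91 | yaw -65.09 tcp [ 0.2316 -0.4983  0.2306] t 0.1 F [ 0.1 -0.6  0.5] open 0.0855 ff 0.0 tilt [-0.0005  0.0014]
fork prongs [ 0.52841397 -0.35873952 -0.12253848] [[0.0, 0.1], [0.0, -0.0], [0.1, -0.2], [-0.1, 0.1]]
```

Emit:
carry_out(commands=[{"translation":[25.4,-28.2,0]},{"translation":[25.4,-28.2,0]},{"translation":[25.4,-28.2,0]},{"translation":[25.4,-28.2,0]},{"translation":[25.4,-28.2,0]},{"translation":[25.4,-28.2,0]},{"translation":[25.4,-28.2,0]},{"translation":[25.4,-28.2,0]},{"translation":[25.4,-28.2,0]},{"translation":[25.4,-28.2,0]},{"translation":[25.4,-28.2,0]},{"translation":[25.4,-28.2,0]}], grip=0)

```text
schema error: expected keys translation, roll
```

Emit:
carry_out(commands=[{"translation":[25.4,-28.2,0]},{"translation":[25.4,-28.2,0]},{"translation":[25.4,-28.2,0]},{"translation":[25.4,-28.2,0]},{"translation":[25.4,-28.2,0]},{"translation":[25.4,-28.2,0]},{"translation":[25.4,-28.2,0]},{"translation":[25.4,-28.2,0]},{"translation":[25.4,-28.2,0]},{"translation":[25.4,-28.2,0]},{"roll":5},{"roll":5.2}])

```text
schema error: expected keys translation, roll
```

Emit:
carry_out(commands=[{"translation":[0,0,0]},{"translation":[0,0,0]}])

```text
schema error: expected keys translation, roll
```

```bash
python3 - <<'E'
from h import *
go([.501,.373,.14],105.3)
E
```

```text
shift [ 611.4 -676.6   91.7] rows>= 22 roll 9.61 | yaw -65.09 tcp [ 0.2316 -0.4983  0.2306] t 0.1 F [ 0.1 -0.6  0.5] open 0.0855 ff 0.0 tilt [-0.0005  0.0014]
```

Emit:
carry_out(commands=[{"translation":[25.4,-28.2,0],"roll":0},{"translation":[25.4,-28.2,0],"roll":0},{"translation":[25.4,-28.2,0],"roll":0},{"translation":[25.4,-28.2,0],"roll":0},{"translation":[25.4,-28.2,0],"roll":0},{"translation":[25.4,-28.2,0],"roll":0},{"translation":[25.4,-28.2,0],"roll":0},{"translation":[25.4,-28.2,0],"roll":0},{"translation":[25.4,-28.2,0],"roll":0},{"translation":[25.4,-28.2,0],"roll":0},{"translation":[25.4,-28.2,0],"roll":0},{"translation":[25.4,-28.2,0],"roll":0}], grip=0)

```text
time: 1.1
tcp_pos: [0.3654, -0.0616, 0.2312]
ee_rot: [[0.907, 0.421, 0.0], [0.421, -0.907, -0.0], [0.0, 0.0, -1.0]]
force: [0.6, -0.2, -0.1]
opening: 0.0849
finger_force: 0.0
```

Emit:
carry_out(commands=[{"translation":[25.4,-28.2,0],"roll":0},{"translation":[25.4,-28.2,0],"roll":0},{"translation":[25.4,-28.2,0],"roll":0},{"translation":[25.4,-28.2,0],"roll":0},{"translation":[25.4,-28.2,0],"roll":0},{"translation":[25.4,-28.2,0],"roll":0},{"translation":[25.4,-28.2,0],"roll":0},{"translation":[25.4,-28.2,0],"roll":0},{"translation":[25.4,-28.2,0],"roll":0},{"translation":[25.4,-28.2,0],"roll":0},{"translation":[0,0,0],"roll":4.8},{"translation":[0,0,0],"roll":4.8}])

```text
time: 2.1
tcp_pos: [0.4915, 0.2627, 0.2301]
ee_rot: [[0.943, 0.333, -0.015], [0.333, -0.942, 0.032], [-0.003, -0.035, -0.999]]
force: [-0.3, -0.6, 0.1]
opening: 0.0858
finger_force: 0.0
```

Emit:
carry_out(commands=[{"translation":[0,0,0],"roll":0},{"translation":[0,0,0],"roll":0},{"translation":[0,0,0],"roll":0}])

```text
time: 2.35
tcp_pos: [0.4918, 0.259, 0.231]
ee_rot: [[0.945, 0.327, -0.014], [0.328, -0.944, 0.032], [-0.003, -0.035, -0.999]]
force: [0.3, -0.8, 0.1]
opening: 0.0851
finger_force: 0.0
```

```bash
python3 - <<'E'
from h import *
go([.501,.373,.14],105.3)
E
```

```text
shift [  46.3 -101.5   94.5] rows>= 4 roll 3.82 | yaw -70.88 tcp [0.4918 0.259  0.231 ] t 2.35 F [ 0.3 -0.8  0.1] open 0.0851 ff 0.0 tilt [-0.0138  0.0318]
```

```bash
python3 - <<'E'
from h import *
from workcell import arm
s=arm.read_state();print(s["joints"].round(3),s["dq"].round(3))
E
```

```text
[ 0.333  0.337 -0.179  1.058  0.035  3.141] [ 0.007 -0.005  0.002  0.    -0.001  0.002]
```

Emit:
carry_out(commands=[{"translation":[0,0,0],"roll":-7.1},{"translation":[0,0,0],"roll":-7.1},{"translation":[0,0,0],"roll":-7.1},{"translation":[0,0,0],"roll":-7.1},{"translation":[0,0,0],"roll":-7.1},{"translation":[0,0,0],"roll":-7.1},{"translation":[0,0,0],"roll":-7.1},{"translation":[0,0,0],"roll":-7.1},{"translation":[0,0,0],"roll":-7.1},{"translation":[0,0,0],"roll":-7.1},{"translation":[0,0,0],"roll":-7.1},{"translation":[0,0,0],"roll":-7.1}])

```text
time: 3.35
tcp_pos: [0.4917, 0.2595, 0.2314]
ee_rot: [[-0.254, 0.967, -0.013], [0.967, 0.254, 0.032], [0.034, -0.005, -0.999]]
force: [-0.6, -0.5, -1.2]
opening: 0.0857
finger_force: 0.0
```

Emit:
carry_out(commands=[{"translation":[0,0,0],"roll":-7.1},{"translation":[0,0,0],"roll":-7.1},{"translation":[0,0,0],"roll":-7.1},{"translation":[0,0,0],"roll":-7.1},{"translation":[0,0,0],"roll":-7.1},{"translation":[0,0,0],"roll":-7.1},{"translation":[0,0,0],"roll":-7.1},{"translation":[0,0,0],"roll":-7.1},{"translation":[0,0,0],"roll":-7.1},{"translation":[0,0,0],"roll":-7.1},{"translation":[0,0,0],"roll":-7.1},{"translation":[0,0,0],"roll":-7.1}])

```text
time: 4.35
tcp_pos: [0.4917, 0.2595, 0.2314]
ee_rot: [[-0.985, -0.172, -0.013], [-0.173, 0.984, 0.032], [0.007, 0.034, -0.999]]
force: [-0.4, -0.2, 0.0]
opening: 0.0855
finger_force: 0.0
```

Emit:
carry_out(commands=[{"translation":[0,0,0],"roll":0},{"translation":[0,0,0],"roll":0},{"translation":[0,0,0],"roll":0}])

```text
time: 4.6
tcp_pos: [0.4919, 0.2593, 0.2314]
ee_rot: [[-0.987, -0.163, -0.013], [-0.164, 0.986, 0.032], [0.008, 0.034, -0.999]]
force: [-0.4, -0.3, -0.9]
opening: 0.0857
finger_force: 0.0
```

```bash
python3 - <<'E'
from h import *
go([.501,.373,.14],105.3)
E
```

```text
shift [-28.2 107.6  94.8] rows>= 4 roll -5.9 | yaw 99.4 tcp [0.4919 0.2593 0.2314] t 4.6 F [-0.4 -0.3 -0.9] open 0.0857 ff 0.0 tilt [-0.0131  0.0319]
```

Emit:
carry_out(commands=[{"translation":[0,0,0],"roll":-7.1},{"translation":[0,0,0],"roll":-7.1},{"translation":[0,0,0],"roll":-7.1},{"translation":[0,0,0],"roll":-7.1},{"translation":[0,0,0],"roll":-7.1},{"translation":[0,0,0],"roll":-7.1},{"translation":[0,0,0],"roll":-7.1},{"translation":[0,0,0],"roll":-7.1},{"translation":[0,0,0],"roll":-7.1},{"translation":[0,0,0],"roll":-7.1},{"translation":[0,0,0],"roll":-7.1},{"translation":[0,0,0],"roll":-7.1}])

```text
time: 5.6
tcp_pos: [0.492, 0.2592, 0.2313]
ee_rot: [[0.086, -0.996, -0.013], [-0.996, -0.087, 0.032], [-0.033, 0.01, -0.999]]
force: [0.3, 0.4, 0.4]
opening: 0.0856
finger_force: 0.0
```

Emit:
carry_out(commands=[{"translation":[0,0,0],"roll":-7.1},{"translation":[0,0,0],"roll":-7.1},{"translation":[0,0,0],"roll":-7.1},{"translation":[0,0,0],"roll":-7.1},{"translation":[0,0,0],"roll":-7.1},{"translation":[0,0,0],"roll":-7.1},{"translation":[0,0,0],"roll":-7.1},{"translation":[0,0,0],"roll":-7.1},{"translation":[0,0,0],"roll":-7.1},{"translation":[0,0,0],"roll":-7.1},{"translation":[0,0,0],"roll":-7.1},{"translation":[0,0,0],"roll":-7.1}])

```text
time: 6.6
tcp_pos: [0.492, 0.2592, 0.2313]
ee_rot: [[1.0, 0.003, -0.013], [0.003, -0.999, 0.032], [-0.013, -0.032, -0.999]]
force: [0.7, 0.3, 0.3]
opening: 0.0852
finger_force: 0.0
```

Emit:
carry_out(commands=[{"translation":[0,0,0],"roll":-7.1},{"translation":[0,0,0],"roll":-7.1},{"translation":[0,0,0],"roll":-2},{"translation":[0,0,0],"roll":0},{"translation":[0,0,0],"roll":0}])

```text
time: 7.02
tcp_pos: [0.4921, 0.2591, 0.2313]
ee_rot: [[0.961, 0.275, -0.013], [0.276, -0.961, 0.032], [-0.004, -0.034, -0.999]]
force: [0.0, 0.1, -0.1]
opening: 0.0852
finger_force: 0.0
```

```bash
python3 - <<'E'
from h import *
from workcell import arm
print(arm.read_state()["joints"].round(3))
go([.4919,.2093,.2314])
E
```

```text
[ 0.333  0.336 -0.178  1.058  0.034 -3.088]
shift [-13.9  47.8  -1.7] rows>= 2 roll 0 | yaw -74.0 tcp [0.4921 0.2591 0.2313] t 7.02 F [ 0.   0.1 -0.1] open 0.0852 ff 0.0 tilt [-0.0131  0.0319]
```

Emit:
carry_out(commands=[{"translation":[-8,28,-1],"roll":0},{"translation":[-1.4,4.8,0],"roll":0},{"translation":[-1.4,4.8,0],"roll":0},{"translation":[0,0,0],"roll":0},{"translation":[0,0,0],"roll":0}])

```text
time: 7.43
tcp_pos: [0.4909, 0.2248, 0.2312]
ee_rot: [[0.963, 0.271, -0.012], [0.271, -0.962, 0.029], [-0.003, -0.031, -1.0]]
force: [-0.2, -0.9, 0.2]
opening: 0.0854
finger_force: 0.0
```

```bash
python3 - <<'E'
from h import *
from workcell import arm
print(arm.read_state()["joints"].round(3))
go([.4919,.2093,.2314])
E
```

```text
[ 0.275  0.308 -0.219  1.047  0.031 -3.141]
shift [-3.3 15.2 -0.7] rows>= 1 roll 0 | yaw -74.29 tcp [0.4909 0.2248 0.2312] t 7.43 F [-0.2 -0.9  0.2] open 0.0854 ff 0.0 tilt [-0.0116  0.0287]
```

Emit:
carry_out(commands=[{"translation":[-2.8,9.6,0],"roll":0},{"translation":[-2.8,9.6,0],"roll":0},{"translation":[0,0,0],"roll":0},{"translation":[0,0,0],"roll":0}])

```text
time: 7.77
tcp_pos: [0.488, 0.2135, 0.2305]
ee_rot: [[0.966, 0.257, -0.01], [0.257, -0.966, 0.021], [-0.004, -0.023, -1.0]]
force: [0.4, -0.5, 0.5]
opening: 0.0853
finger_force: 0.0
```

```bash
python3 - <<'E'
from h import *
from workcell import arm
print(arm.read_state()["joints"].round(3))
go([.4919,.2093,.2314])
E
```

```text
[ 0.261  0.296 -0.238  1.041  0.023 -3.141]
shift [ 2.6  5.1 -1. ] rows>= 1 roll 0 | yaw -75.09 tcp [0.488  0.2135 0.2305] t 7.77 F [ 0.4 -0.5  0.5] open 0.0853 ff 0.0 tilt [-0.0096  0.0212]
```

Emit:
carry_out(commands=[{"translation":[-2.8,9.6,0],"roll":0},{"translation":[-2.8,9.6,0],"roll":0},{"translation":[-2.8,9.6,0],"roll":0},{"translation":[-2.8,9.6,0],"roll":0},{"translation":[0,0,0],"roll":0},{"translation":[0,0,0],"roll":0}])

```text
time: 8.27
tcp_pos: [0.4822, 0.1919, 0.23]
ee_rot: [[0.973, 0.23, -0.005], [0.23, -0.973, 0.006], [-0.004, -0.007, -1.0]]
force: [0.7, 0.4, 0.1]
opening: 0.0854
finger_force: 0.0
```

```bash
python3 - <<'E'
from h import *
from workcell import arm
print(arm.read_state()["joints"].round(3))
go([.4919,.2093,.2314])
E
```

```text
[ 0.232  0.272 -0.272  1.031  0.007 -3.141]
shift [ 13.5 -14.7  -1.3] rows>= 1 roll 0 | yaw -76.72 tcp [0.4822 0.1919 0.23  ] t 8.27 F [0.7 0.4 0.1] open 0.0854 ff 0.0 tilt [-0.0052  0.0064]
```

Emit:
carry_out(commands=[{"translation":[-2.8,9.6,0],"roll":0},{"translation":[-1.9,6.7,0],"roll":0},{"translation":[0,0,0],"roll":7.1},{"translation":[0,0,0],"roll":7.1},{"translation":[0,0,0],"roll":7.1},{"translation":[0,0,0],"roll":7.1},{"translation":[0,0,0],"roll":7.1},{"translation":[0,0,0],"roll":7.1},{"translation":[0,0,0],"roll":7.1},{"translation":[0,0,0],"roll":7.1},{"translation":[0,0,0],"roll":7.1},{"translation":[0,0,0],"roll":7.1}])

```text
time: 9.27
tcp_pos: [0.4794, 0.1831, 0.2298]
ee_rot: [[0.519, -0.855, -0.004], [-0.855, -0.519, -0.0], [-0.002, 0.004, -1.0]]
force: [-0.2, -0.2, 0.6]
opening: 0.0855
finger_force: 0.0
```

Emit:
carry_out(commands=[{"translation":[0,0,0],"roll":7.1},{"translation":[0,0,0],"roll":7.1},{"translation":[0,0,0],"roll":7.1},{"translation":[0,0,0],"roll":7.1},{"translation":[0,0,0],"roll":7.1},{"translation":[0,0,0],"roll":7.1},{"translation":[0,0,0],"roll":7.1},{"translation":[0,0,0],"roll":7.1},{"translation":[0,0,0],"roll":7.1},{"translation":[0,0,0],"roll":7.1},{"translation":[0,0,0],"roll":7.1},{"translation":[0,0,0],"roll":7.1}])

```text
time: 10.27
tcp_pos: [0.4794, 0.1831, 0.2298]
ee_rot: [[-0.808, -0.589, -0.004], [-0.589, 0.808, -0.0], [0.003, 0.002, -1.0]]
force: [-0.2, 0.2, 1.1]
opening: 0.0853
finger_force: 0.0
```

Emit:
carry_out(commands=[{"translation":[0,0,0],"roll":7.1},{"translation":[0,0,0],"roll":7.1},{"translation":[0,0,0],"roll":6.6},{"translation":[0,0,0],"roll":0},{"translation":[0,0,0],"roll":0},{"translation":[0,0,0],"roll":0}])

```text
time: 10.77
tcp_pos: [0.4795, 0.1832, 0.2298]
ee_rot: [[-0.962, -0.272, -0.004], [-0.272, 0.962, -0.0], [0.004, 0.001, -1.0]]
force: [-0.2, 0.4, 0.2]
opening: 0.0852
finger_force: 0.0
```

```bash
python3 - <<'E'
from h import *
from workcell import arm
print(arm.read_state()["joints"].round(3))
go([.501,.373,.14],105.3)
E
```

```text
[ 2.210e-01  2.620e-01 -2.850e-01  1.027e+00  1.000e-03 -5.500e-02]
shift [-72.6 176.8  89.7] rows>= 6 roll 0.47 | yaw 105.77 tcp [0.4795 0.1832 0.2298] t 10.77 F [-0.2  0.4  0.2] open 0.0852 ff 0.0 tilt [-0.0039 -0.0003]
```

Emit:
carry_out(commands=[{"translation":[-12.1,29.4,0],"roll":-0.5},{"translation":[-12.1,29.5,0],"roll":0},{"translation":[-12.1,29.5,0],"roll":0},{"translation":[-12.1,29.5,0],"roll":0},{"translation":[-12.1,29.5,0],"roll":0},{"translation":[-12.1,29.5,0],"roll":0},{"translation":[0,0,30],"roll":0},{"translation":[0,0,30],"roll":0},{"translation":[0,0,30],"roll":0},{"translation":[0,0,0],"roll":0},{"translation":[0,0,0],"roll":0}])

```text
time: 11.68
tcp_pos: [0.4987, 0.3726, 0.1384]
ee_rot: [[-0.96, -0.279, -0.008], [-0.279, 0.96, -0.002], [0.008, -0.0, -1.0]]
force: [-0.5, 0.4, 1.0]
opening: 0.0857
finger_force: 0.0
```

```bash
python3 - <<'E'
from h import *
from workcell import arm
go([.501,.373,.071],105.3)
t=arm.read_camera("top")["color"][:,:,::-1];s=arm.read_camera("side")["color"][:,:,::-1]
cv2.imwrite("pics/g1.png",np.clip(np.hstack([crop(t,95,180,70,70,5.7),crop(s,195,85,70,70,5.7)])*1.5,0,255))
E
```

```text
shift [-2.9 -0.3 67.3] rows>= 2 roll 0.9 | yaw 106.2 tcp [0.4987 0.3726 0.1384] t 11.68 F [-0.5  0.4  1. ] open 0.0857 ff 0.0 tilt [-0.0076 -0.0023][ WARN:0@0.557] global loadsave.cpp:1063 imwrite_ Unsupported depth image for selected encoder is fallbacked to CV_8U.
```

View pics/g1.png

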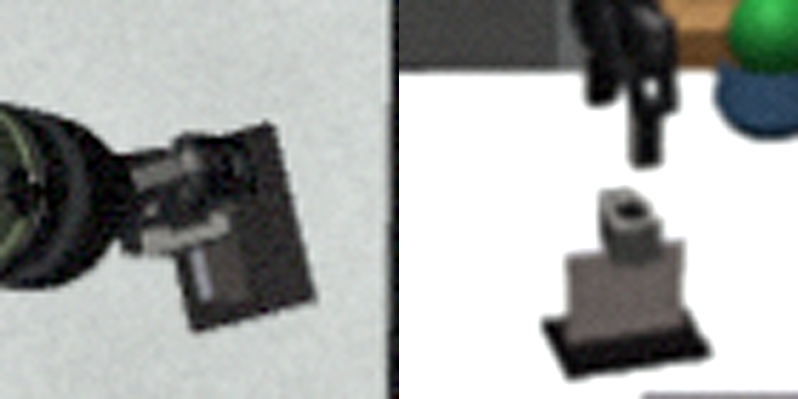

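```bash
python3 - <<'E'
from h import *
from workcell import arm
s=arm.read_state();R=s["ee_rot"];p=s["tcp_pos"]
for c,o,off in((dict(load("top0.npz")),(95,180),0),(dict(load("side0.npz")),(195,85),399)):
  for sg in(-1,1):
    for b in (0,.013):
      q=proj(c,p+sg*.0425*R[:,1]-b*R[:,2])[0]; print(sg,b,((q-o)*5.7+[off,0]).round(0))
E
```

```text
-1 0 [226. 185.]
-1 0.013 [218. 183.]
1 0 [ 62. 236.]
1 0.013 [ 51. 235.]
-1 0 [642. 180.]
-1 0.013 [642. 161.]
1 0 [602. 121.]
1 0.013 [601. 102.]
```

Emit:
carry_out(commands=[{"translation":[-2.9,-0.3,0],"roll":0.9},{"translation":[0,0,20],"roll":0},{"translation":[0,0,20],"roll":0},{"translation":[0,0,20],"roll":0},{"translation":[0,0,11],"roll":0},{"translation":[0,0,0],"roll":0},{"translation":[0,0,0],"roll":0}])

```text
time: 12.37
tcp_pos: [0.5032, 0.374, 0.0696]
ee_rot: [[-0.965, -0.263, -0.003], [-0.263, 0.965, 0.0], [0.003, 0.001, -1.0]]
force: [0.7, 0.3, -0.2]
opening: 0.0853
finger_force: 0.0
```

Emit:
carry_out(commands=[{"translation":[0,0,0],"roll":0},{"translation":[0,0,0],"roll":0},{"translation":[0,0,0],"roll":0},{"translation":[0,0,0],"roll":0},{"translation":[0,0,0],"roll":0},{"translation":[0,0,0],"roll":0},{"translation":[0,0,0],"roll":0},{"translation":[0,0,0],"roll":0}], grip=1, grip_force=32)

```text
time: 13.03
tcp_pos: [0.505, 0.373, 0.0718]
ee_rot: [[-0.965, -0.262, 0.002], [-0.262, 0.965, -0.002], [-0.001, -0.002, -1.0]]
force: [0.2, -6.0, 11.3]
opening: 0.0473
finger_force: 33.7
```

```bash
python3 - <<'E'
from h import *
from workcell import arm
go([.501,.373,.066],105.3)
t=arm.read_camera("top")["color"][:,:,::-1];s=arm.read_camera("side")["color"][:,:,::-1]
cv2.imwrite("pics/g2.png",np.clip(np.hstack([crop(t,95,180,70,70,5.7),crop(s,195,85,70,70,5.7)])*1.5,0,255).astype(np.uint8))
E
```

```text
shift [3.8 1.1 5.8] rows>= 1 roll -0.13 | yaw 105.17 tcp [0.505  0.373  0.0718] t 13.03 F [ 0.2 -6.  11.3] open 0.0473 ff 33.7 tilt [ 0.0015 -0.0017]
```

View pics/g2.png

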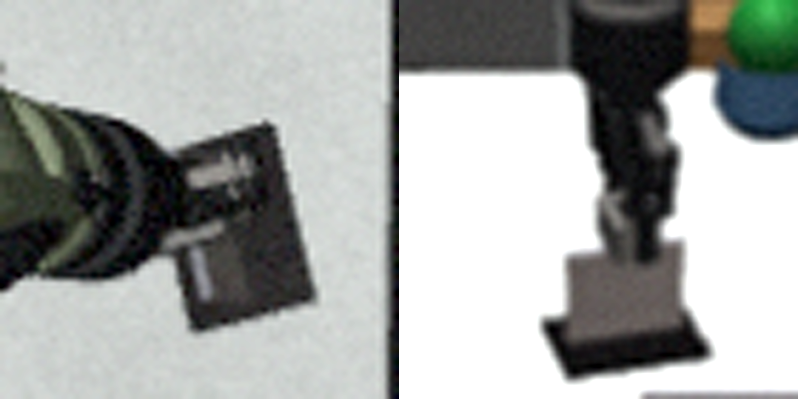

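Emit:
carry_out(commands=[{"translation":[0,0,-5],"roll":0},{"translation":[0,0,-10],"roll":0},{"translation":[0,0,-15],"roll":0},{"translation":[0,0,-20],"roll":0},{"translation":[0,0,-20],"roll":0},{"translation":[0,0,0],"roll":5.5},{"translation":[0,0,0],"roll":5.5},{"translation":[0,0,0],"roll":5.6},{"translation":[0,0,0],"roll":0},{"translation":[0,0,0],"roll":0}])

```text
time: 13.97
tcp_pos: [0.5028, 0.3741, 0.1392]
ee_rot: [[-1.0, 0.021, -0.004], [0.021, 1.0, 0.0], [0.004, 0.0, -1.0]]
force: [-0.3, 0.6, -0.8]
opening: 0.0473
finger_force: 34.1
```

```bash
python3 - <<'E'
from h import *
go([.575,.1925,.14],88.6)
E
```

```text
shift [ -76.  -180.    -1.1] rows>= 5 roll 0.19 | yaw 88.79 tcp [0.5028 0.3741 0.1392] t 13.97 F [-0.3  0.6 -0.8] open 0.0473 ff 34.1 tilt [-0.0038  0.0002]
```

Emit:
carry_out(commands=[{"translation":[-9.5,-22.5,0],"roll":0.2},{"translation":[-9.5,-22.5,0],"roll":0},{"translation":[-9.5,-22.5,0],"roll":0},{"translation":[-9.5,-22.5,0],"roll":0},{"translation":[-9.5,-22.5,0],"roll":0},{"translation":[-9.5,-22.5,0],"roll":0},{"translation":[-9.5,-22.5,0],"roll":0},{"translation":[-9.5,-22.5,0],"roll":0},{"translation":[0,0,0],"roll":0},{"translation":[0,0,0],"roll":0},{"translation":[0,0,0],"roll":0}])

```text
time: 14.88
tcp_pos: [0.5738, 0.1922, 0.1385]
ee_rot: [[-1.0, 0.026, -0.004], [0.026, 1.0, 0.0], [0.004, 0.0, -1.0]]
force: [0.4, -0.6, -1.2]
opening: 0.0472
finger_force: 34.1
```

```bash
python3 - <<'E'
from h import *
from workcell import arm
go([.575,.1925,.072],88.6)
t=arm.read_camera("top")["color"][:,:,::-1];s=arm.read_camera("side")["color"][:,:,::-1]
cv2.imwrite("pics/g3.png",np.clip(np.hstack([crop(t,160,155,70,70,5.7),crop(s,225,105,70,70,5.7)])*1.6,0,255).astype(np.uint8))
E
```

```text
shift [-1.5  0.3 66.5] rows>= 2 roll -0.1 | yaw 88.5 tcp [0.5738 0.1922 0.1385] t 14.88 F [ 0.4 -0.6 -1.2] open 0.0472 ff 34.1 tilt [-0.0043  0.0003]
```

View pics/g3.png

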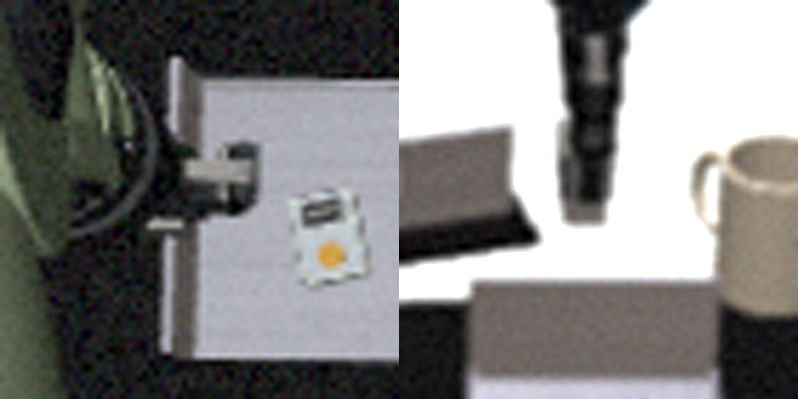

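```bash
python3 - <<'E'
from h import *
S=dict(load("side0.npz"));T=dict(load("top0.npz"))
for X in((472,281),(720,281)): print("side front top",unproj(S,(225+(X[0]-399)/5.7,105+X[1]/5.7-.4),.075))
for X in((174,60),(167,350)): print("top edge strip",unproj(T,(160+X[0]/5.7-.4,155+X[1]/5.7-.4),.075))
E
```

```text
side front top [0.50894393 0.19136227 0.075     ]
side front top [0.65605126 0.18748564 0.075     ]
top edge strip [0.65283298 0.19254596 0.075     ]
top edge strip [0.50496289 0.19564708 0.075     ]
```

Emit:
carry_out(commands=[{"translation":[-1.5,0.7,0],"roll":0},{"translation":[0,0,10],"roll":0},{"translation":[0,0,10],"roll":0},{"translation":[0,0,10],"roll":0},{"translation":[0,0,10],"roll":0},{"translation":[0,0,10],"roll":0},{"translation":[0,0,7],"roll":0},{"translation":[0,0,0],"roll":0},{"translation":[0,0,0],"roll":0}])

```text
time: 15.73
tcp_pos: [0.5749, 0.1924, 0.0807]
ee_rot: [[-1.0, 0.027, -0.005], [0.027, 1.0, -0.0], [0.005, -0.001, -1.0]]
force: [0.0, 0.1, -1.0]
opening: 0.0467
finger_force: 34.2
```

Emit:
carry_out(commands=[{"translation":[0,0,2],"roll":0},{"translation":[0,0,2],"roll":0},{"translation":[0,0,2],"roll":0},{"translation":[0,0,0],"roll":0}])

```text
time: 16.07
tcp_pos: [0.5753, 0.1925, 0.0754]
ee_rot: [[-1.0, 0.027, -0.004], [0.027, 1.0, -0.0], [0.004, -0.0, -1.0]]
force: [-0.1, 0.6, -1.8]
opening: 0.0472
finger_force: 34.1
```

Emit:
carry_out(commands=[{"translation":[0,0,2],"roll":0},{"translation":[0,0,2],"roll":0},{"translation":[0,0,0],"roll":0}])

```text
time: 16.32
tcp_pos: [0.5756, 0.1926, 0.072]
ee_rot: [[-1.0, 0.027, -0.003], [0.027, 1.0, -0.0], [0.003, -0.0, -1.0]]
force: [-1.4, -0.7, 2.2]
opening: 0.0475
finger_force: 34.9
```

Emit:
carry_out(commands=[{"translation":[0,0,2],"roll":0},{"translation":[0,0,2],"roll":0},{"translation":[0,0,0],"roll":0},{"translation":[0,0,0],"roll":0}])

```text
time: 16.65
tcp_pos: [0.5757, 0.1925, 0.0717]
ee_rot: [[-1.0, 0.027, -0.001], [0.027, 1.0, -0.0], [0.001, -0.0, -1.0]]
force: [-10.3, -3.0, 28.8]
opening: 0.0472
finger_force: 41.6
```

Emit:
carry_out(commands=[{"translation":[0,0,0],"roll":0},{"translation":[0,0,0],"roll":0},{"translation":[0,0,0],"roll":0},{"translation":[0,0,0],"roll":0},{"translation":[0,0,0],"roll":0},{"translation":[0,0,0],"roll":0},{"translation":[0,0,0],"roll":0}], grip=0)

```text
time: 17.23
tcp_pos: [0.5751, 0.1925, 0.0671]
ee_rot: [[-1.0, 0.027, -0.004], [0.027, 1.0, -0.0], [0.004, -0.0, -1.0]]
force: [0.9, 0.2, 0.2]
opening: 0.0855
finger_force: 0.0
```

Emit:
carry_out(commands=[{"translation":[0,0,-15],"roll":0},{"translation":[0,0,-30],"roll":0},{"translation":[0,0,-40],"roll":0},{"translation":[0,0,-40],"roll":0},{"translation":[0,0,-40],"roll":0},{"translation":[20,-35,0],"roll":0},{"translation":[20,-35,0],"roll":0},{"translation":[20,-35,0],"roll":0},{"translation":[0,0,0],"roll":0},{"translation":[0,0,0],"roll":0}])

```text
time: 18.07
tcp_pos: [0.5121, 0.0878, 0.233]
ee_rot: [[-1.0, 0.03, -0.004], [0.03, 1.0, -0.0], [0.004, -0.0, -1.0]]
force: [-0.4, 0.8, 0.4]
opening: 0.0854
finger_force: 0.0
```

```bash
python3 - <<'E'
from h import *
from workcell import arm
go([.5,-.36,.25],83)
print(arm.read_state()["joints"].round(2))
t=arm.read_camera("top")["color"][:,:,::-1];s=arm.read_camera("side")["color"][:,:,::-1]
cv2.imwrite("pics/g4.png",np.clip(np.hstack([crop(t,160,155,70,70,5.7),crop(s,225,105,70,70,5.7)])*1.6,0,255).astype(np.uint8))
E
```

```text
shift [  -1.3 -447.9  -16.9] rows>= 11 roll 5.27 | yaw 88.27 tcp [0.5121 0.0878 0.233 ] t 18.07 F [-0.4  0.8  0.4] open 0.0854 ff 0.0 tilt [-0.0041 -0.0001]
[ 0.03  0.27 -0.26  1.04  0.    0.06]
```

View pics/g4.png

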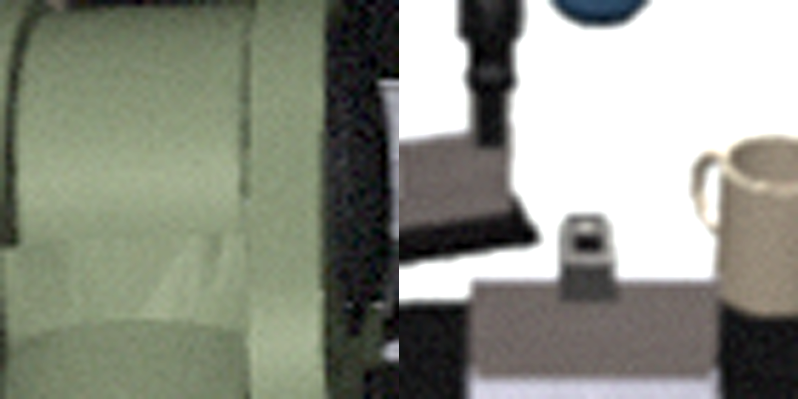

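```bash
python3 - <<'E'
from h import *
S=dict(load("side0.npz"))
for d in(0,.006):
  for n,p in(("case bot",(.573,.164,.075+d)),("jawtip",(.573,.185,.053+d)),("case top front",(.573,.164,.105+d)),("case top rear",(.573,.21,.105+d))):
    q=proj(S,p)[0];print(d,n,((q-[225,105])*5.7+[399,0]).round(0))
E
```

```text
0 case bot [583. 302.]
0 jawtip [580. 314.]
0 case top front [584. 258.]
0 case top rear [579. 217.]
0.006 case bot [583. 293.]
0.006 jawtip [580. 306.]
0.006 case top front [585. 249.]
0.006 case top rear [580. 208.]
```

```bash
python3 - <<'E'
from h import *
S=dict(load("side0.npz"))
q=proj(S,(.531,-.361,.096))[0];print("expected collar",((q-[228,255]+.5)*5.95+[333,333]))
for p in((.531,-.376,.09),(.516,-.361,.093),(.546,-.361,.093),(.531,-.361,.138)): print(p,((proj(S,p)[0]-[228,255]+.5)*5.95+[333,333]).round(0))
print(unproj(S,(256.3,278),.090))
go([.531,-.360,.17],82.5)
E
```

```text
expected collar [494.14130456 436.84036942]
(0.531, -0.376, 0.09) [496. 476.]
(0.516, -0.361, 0.093) [456. 443.]
(0.546, -0.361, 0.093) [532. 441.]
(0.531, -0.361, 0.138) [497. 362.]
[ 0.53430826 -0.37443516  0.09      ]
shift [ -29.9 -448.7   62.8] rows>= 11 roll 5.92 | yaw 88.42 tcp [0.5136 0.0893 0.233 ] t 18.17 F [0.4 1.2 0.4] open 0.0851 ff 0.0 tilt [-0.0029  0.0002]
```

Emit:
carry_out(commands=[{"translation":[-2.8,-37.3,0],"roll":0},{"translation":[-2.8,-37.3,0],"roll":0},{"translation":[-2.8,-37.3,0],"roll":0},{"translation":[-2.8,-37.3,0],"roll":0},{"translation":[-2.8,-37.3,0],"roll":0},{"translation":[-2.8,-37.3,0],"roll":0},{"translation":[-2.8,-37.3,0],"roll":0},{"translation":[-2.8,-37.3,0],"roll":0},{"translation":[-2.8,-37.3,0],"roll":0},{"translation":[-2.8,-37.3,0],"roll":0},{"translation":[-2.8,-37.3,0],"roll":0},{"translation":[-2.8,-37.3,0],"roll":0}])

```text
time: 19.17
tcp_pos: [0.5358, -0.3604, 0.2322]
ee_rot: [[-1.0, 0.026, -0.004], [0.026, 1.0, -0.0], [0.004, -0.0, -1.0]]
force: [1.0, -0.1, 0.9]
opening: 0.0849
finger_force: 0.0
```

Emit:
carry_out(commands=[{"translation":[0,0,0],"roll":5.9},{"translation":[0,0,25],"roll":0},{"translation":[0,0,25],"roll":0},{"translation":[0,0,0],"roll":0},{"translation":[0,0,0],"roll":0},{"translation":[0,0,0],"roll":0}])

```text
time: 19.67
tcp_pos: [0.5354, -0.3589, 0.1835]
ee_rot: [[-0.992, 0.129, -0.003], [0.129, 0.992, -0.001], [0.003, -0.001, -1.0]]
force: [-0.2, 0.1, -0.1]
opening: 0.0851
finger_force: 0.0
```

```bash
python3 - <<'E'
from h import *
from workcell import arm
go([.5345,-.3595,.10],82.5)
t=arm.read_camera("top")["color"][:,:,::-1];s=arm.read_camera("side")["color"][:,:,::-1]
cv2.imwrite("pics/g5.png",np.clip(np.hstack([crop(t,340,165,70,70,5.7),crop(s,220,235,70,70,5.7)])*1.6,0,255).astype(np.uint8))
E
```

```text
shift [ 0.6 -0.6 83.5] rows>= 3 roll 0.11 | yaw 82.61 tcp [ 0.5354 -0.3589  0.1835] t 19.67 F [-0.2  0.1 -0.1] open 0.0851 ff 0.0 tilt [-0.0032 -0.0007]
```

View pics/g5.png

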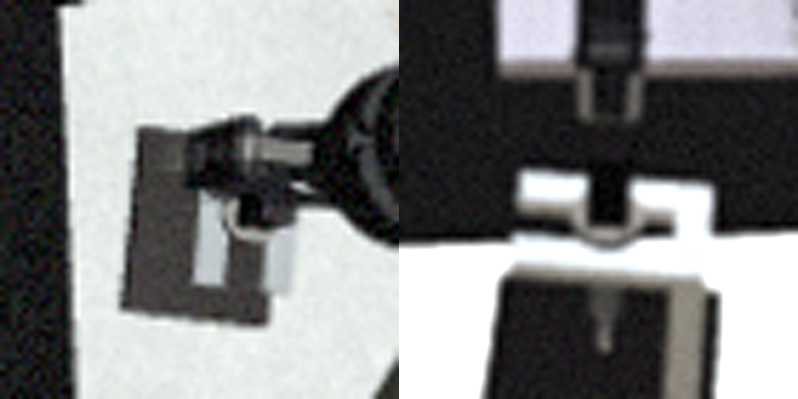

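Emit:
carry_out(commands=[{"translation":[0.6,-0.6,20],"roll":0},{"translation":[0,0,20],"roll":0},{"translation":[0,0,20],"roll":0},{"translation":[0,0,15],"roll":0},{"translation":[0,0,8],"roll":0},{"translation":[0,0,0],"roll":0},{"translation":[0,0,0],"roll":0}])

```text
time: 20.35
tcp_pos: [0.5338, -0.36, 0.1007]
ee_rot: [[-0.992, 0.13, -0.003], [0.13, 0.992, -0.001], [0.003, -0.001, -1.0]]
force: [-0.8, 0.4, 0.4]
opening: 0.0853
finger_force: 0.0
```

Emit:
carry_out(commands=[{"translation":[0,0,0],"roll":0},{"translation":[0,0,0],"roll":0},{"translation":[0,0,0],"roll":0},{"translation":[0,0,0],"roll":0},{"translation":[0,0,0],"roll":0},{"translation":[0,0,0],"roll":0},{"translation":[0,0,0],"roll":0},{"translation":[0,0,0],"roll":0},{"translation":[0,0,0],"roll":0},{"translation":[0,0,0],"roll":0}], grip=1, grip_force=40)

```text
time: 21.18
tcp_pos: [0.5334, -0.3598, 0.1001]
ee_rot: [[-0.992, 0.13, -0.003], [0.13, 0.992, -0.001], [0.003, -0.001, -1.0]]
force: [0.4, 0.3, 4.4]
opening: 0.0176
finger_force: 41.9
```

Emit:
carry_out(commands=[{"translation":[0,0,-5],"roll":0},{"translation":[0,0,-10],"roll":0},{"translation":[0,0,-25],"roll":0},{"translation":[0,0,-30],"roll":0},{"translation":[0,0,-30],"roll":0},{"translation":[0,0,-30],"roll":0},{"translation":[0,0,0],"roll":0},{"translation":[0,0,0],"roll":0}])

```text
time: 21.85
tcp_pos: [0.5349, -0.3605, 0.2325]
ee_rot: [[-0.992, 0.13, -0.0], [0.13, 0.992, -0.003], [-0.0, -0.003, -1.0]]
force: [0.3, 0.2, -1.6]
opening: 0.0174
finger_force: 41.5
```

```bash
python3 - <<'E'
from h import *
go([.5565,.117,.22])
E
```

```text
shift [ 40.5 476.3  10.9] rows>= 12 roll 0 | yaw 82.54 tcp [ 0.5349 -0.3605  0.2325] t 21.85 F [ 0.3  0.2 -1.6] open 0.0174 ff 41.5 tilt [-0.0002 -0.0033]
```

Emit:
carry_out(commands=[{"translation":[3.4,39.7,0],"roll":0},{"translation":[3.4,39.7,0],"roll":0},{"translation":[3.4,39.7,0],"roll":0},{"translation":[3.4,39.7,0],"roll":0},{"translation":[3.4,39.7,0],"roll":0},{"translation":[3.4,39.7,0],"roll":0},{"translation":[3.4,39.7,0],"roll":0},{"translation":[3.4,39.7,0],"roll":0},{"translation":[3.4,39.7,0],"roll":0},{"translation":[3.4,39.7,0],"roll":0},{"translation":[3.4,39.7,0],"roll":0},{"translation":[3.4,39.7,0],"roll":0}])

```text
time: 22.85
tcp_pos: [0.5538, 0.1199, 0.2282]
ee_rot: [[-0.992, 0.13, -0.007], [0.13, 0.992, -0.0], [0.006, -0.001, -1.0]]
force: [1.1, 0.2, -0.9]
opening: 0.0177
finger_force: 41.4
```

Emit:
carry_out(commands=[{"translation":[0,0,40],"roll":0},{"translation":[0,0,40],"roll":0},{"translation":[0,0,20],"roll":0},{"translation":[0,0,0],"roll":0},{"translation":[0,0,0],"roll":0},{"translation":[0,0,0],"roll":0}])

```text
time: 23.35
tcp_pos: [0.5554, 0.1179, 0.1304]
ee_rot: [[-0.991, 0.13, -0.003], [0.13, 0.991, -0.0], [0.003, -0.0, -1.0]]
force: [-0.8, 0.2, -0.8]
opening: 0.0175
finger_force: 41.3
```

```bash
python3 - <<'E'
from fit import *
from workcell import arm
go([.5565,.117,.114],)
for n in("top","side"):
    c=arm.read_camera(n)
    np.savez(f"{n}1.npz",**c)
    for a,u,v in pads(c):
        p=unproj(c,(u,v),.026)
        if .3<p[0]<.7 and abs(p[1])<.2: print(n,a,round(u,1),round(v,1),p.round(4))
    if n=="top": A=crop(c["color"][:,:,::-1],190,160,70,70,5.7)
    else:
        B=crop(c["color"][:,:,::-1],225,140,70,70,5.7)
        p=arm.read_state()["tcp_pos"]-[0,0,.088]; print("tip exp",((proj(c,p)[0]-[225,140])*5.7+[399,0]).round(0),p)
cv2.imwrite("pics/g6.png",np.clip(np.hstack([A,B])*1.6,0,255).astype(np.uint8))
E
```

```text
park [0.50042003 0.37374531 0.26234837] [[-0.2, -0.0], [0.4, -0.2], [0.2, -0.3], [-0.4, 0.5]]
fork [ 0.53020292 -0.35875571 -0.13949962] [[0.1, 0.7], [-0.2, 1.4], [0.3, 1.6], [-0.2, -0.6], [-0.2, -0.6], [0.3, -0.9], [0.0, -0.4]]
tray [ 0.57461402  0.00641891 -0.0246784 ] [[-0.1, 0.2], [-0.1, -0.1], [-0.2, -0.4], [0.0, -0.3], [0.1, 0.5], [0.4, 0.1]]
shift [-1.2 -0.8 16.4] rows>= 1 roll 0 | yaw 82.52 tcp [0.5554 0.1179 0.1304] t 23.35 F [-0.8  0.2 -0.8] open 0.0175 ff 41.3 tilt [-0.0031 -0.0001]
top 13 262.4 191.6 [ 0.5769 -0.0162  0.026 ]
top 11 239.0 199.6 [0.5544 0.0541 0.026 ]
top 12 284.8 199.5 [ 0.552  -0.0825  0.026 ]
side 5 253.1 178.5 [0.5572 0.1156 0.026 ]
side 5 253.8 190.2 [0.5555 0.0513 0.026 ]
side 6 262.5 203.8 [ 0.578  -0.0192  0.026 ]
side 8 255.9 218.1 [ 0.5536 -0.0855  0.026 ]
tip exp [558. 193.] [0.5562779  0.1178633  0.04339879]
```

View pics/g6.png

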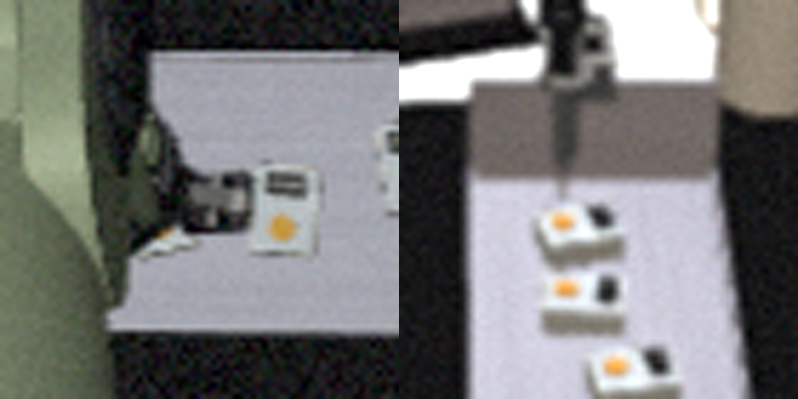

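Emit:
carry_out(commands=[{"translation":[0,-0.8,7],"roll":0},{"translation":[0,0,6],"roll":0},{"translation":[0,0,3],"roll":0},{"translation":[0,0,1],"roll":0},{"translation":[0,0,1],"roll":0},{"translation":[0,0,0],"roll":0},{"translation":[0,0,0],"roll":0},{"translation":[0,0,0],"roll":0},{"translation":[0,0,0],"roll":0}])

```text
time: 24.2
tcp_pos: [0.5547, 0.1171, 0.1117]
ee_rot: [[-0.992, 0.13, -0.004], [0.13, 0.992, -0.0], [0.004, -0.001, -1.0]]
force: [0.3, -0.7, 1.6]
opening: 0.0173
finger_force: 41.6
```

```bash
sed -i 's/^print/if __name__=="__main__": print/' fit.py; python3 - <<'E'
from fit import *
from workcell import arm
import time
go([.5554,.1171,.111])
c=arm.read_camera("side"); p=arm.read_state()
print(p["force"].round(2),p["time"])
cv2.imwrite("pics/g7.png",np.clip(crop(c["color"][:,:,::-1],235,150,40,40,10)*1.6,0,255).astype(np.uint8))
E
```

```text
shift [-0.7  0.   0.7] rows>= 1 roll 0 | yaw 82.54 tcp [0.5547 0.1171 0.1117] t 24.2 F [ 0.3 -0.7  1.6] open 0.0173 ff 41.6 tilt [-0.0037 -0.0004]
[-0.15 -1.37  1.51] 24.25
```

View pics/g7.png

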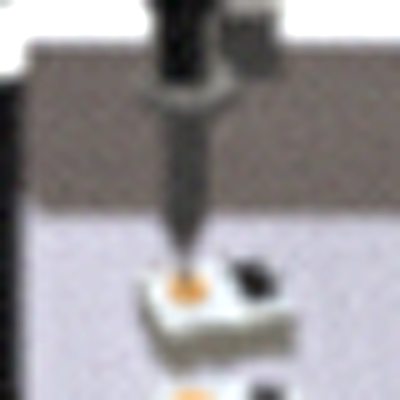

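Emit:
carry_out(commands=[{"translation":[0,0,-8],"roll":0},{"translation":[0,0,-25],"roll":0},{"translation":[-7.5,-32,0],"roll":0},{"translation":[-7.5,-32,0],"roll":0},{"translation":[0,0,0],"roll":0},{"translation":[0,0,0],"roll":0},{"translation":[0,0,0],"roll":0}])

```text
time: 24.83
tcp_pos: [0.5611, 0.052, 0.1446]
ee_rot: [[-0.991, 0.13, -0.004], [0.13, 0.991, 0.001], [0.004, 0.0, -1.0]]
force: [-0.6, 0.1, -0.8]
opening: 0.0181
finger_force: 41.4
```

```bash
cat > lk.py <<'E'
from fit import *
from workcell import arm
import sys
for n in("top","side"):
    c=arm.read_camera(n)
    for a,u,v in pads(c):
        p=unproj(c,(u,v),.026)
        if .3<p[0]<.7 and abs(p[1])<.2: print(n,a,round(u,1),round(v,1),p.round(4))
go([float(x) for x in sys.argv[1:4]])
E
python3 lk.py .5535 .052 .111
```

```text
top 15 262.2 191.6 [ 0.5771 -0.0155  0.026 ]
top 12 284.8 199.5 [ 0.552  -0.0824  0.026 ]
side 6 253.5 178.5 [0.5584 0.1157 0.026 ]
side 5 253.8 190.2 [0.5557 0.0513 0.026 ]
side 6 262.5 203.8 [ 0.5781 -0.0192  0.026 ]
side 8 255.9 218.1 [ 0.5535 -0.0855  0.026 ]
shift [ 7.2 -1.6 33.5] rows>= 1 roll 0 | yaw 82.6 tcp [0.561  0.0527 0.1445] t 24.93 F [-0.2  0.5 -1.4] open 0.0175 ff 41.4 tilt [-0.0045  0.0003]
```

Emit:
carry_out(commands=[{"translation":[7.2,-1.2,0],"roll":0},{"translation":[0,0,14],"roll":0},{"translation":[0,0,12],"roll":0},{"translation":[0,0,5],"roll":0},{"translation":[0,0,1.3],"roll":0},{"translation":[0,0,0],"roll":0},{"translation":[0,0,0],"roll":0},{"translation":[0,0,0],"roll":0},{"translation":[0,0,0],"roll":0},{"translation":[0,0,0],"roll":0}])

```text
time: 25.77
tcp_pos: [0.5543, 0.0516, 0.1127]
ee_rot: [[-0.992, 0.13, -0.003], [0.13, 0.992, -0.0], [0.003, -0.0, -1.0]]
force: [-0.1, 0.9, 0.5]
opening: 0.0176
finger_force: 41.6
```

```bash
python3 - <<'E'
from fit import *
from workcell import arm
go([.5535,.052,.111])
c=arm.read_camera("side")
cv2.imwrite("pics/g8.png",np.clip(crop(c["color"][:,:,::-1],235,160,40,40,10)*1.6,0,255).astype(np.uint8))
E
```

```text
shift [0.8 0.3 1.7] rows>= 1 roll 0 | yaw 82.54 tcp [0.5543 0.0516 0.1127] t 25.77 F [-0.1  0.9  0.5] open 0.0176 ff 41.6 tilt [-0.003 -0.   ]
```

View pics/g8.png

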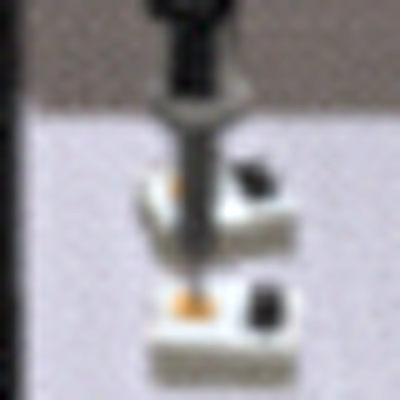

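Emit:
carry_out(commands=[{"translation":[0,0,1.2],"roll":0},{"translation":[0,0,0],"roll":0},{"translation":[0,0,0],"roll":0},{"translation":[0,0,0],"roll":0},{"translation":[0,0,0],"roll":0}])

```text
time: 26.23
tcp_pos: [0.5541, 0.0516, 0.1112]
ee_rot: [[-0.992, 0.13, -0.003], [0.13, 0.992, -0.0], [0.003, -0.001, -1.0]]
force: [-0.0, 0.5, 1.5]
opening: 0.0173
finger_force: 41.7
```

Emit:
carry_out(commands=[{"translation":[0,0,-8],"roll":0},{"translation":[0,0,-25],"roll":0},{"translation":[-15.5,-33.4,0],"roll":0},{"translation":[-15.6,-33.4,0],"roll":0},{"translation":[0,0,0],"roll":0},{"translation":[0,0,0],"roll":0},{"translation":[0,0,0],"roll":0},{"translation":[0,0,0],"roll":0}])

```text
time: 26.9
tcp_pos: [0.5755, -0.018, 0.1438]
ee_rot: [[-0.992, 0.129, -0.005], [0.129, 0.992, 0.0], [0.005, -0.0, -1.0]]
force: [0.9, 0.6, -0.8]
opening: 0.0176
finger_force: 41.4
```

```bash
python3 lk.py .5765 -.0187 .1115
```

```text
top 14 217.4 199.3 [0.5564 0.1187 0.026 ]
top 4 285.7 199.9 [ 0.5507 -0.085   0.026 ]
side 5 253.1 178.5 [0.5573 0.1157 0.026 ]
side 5 253.8 190.2 [0.5556 0.0512 0.026 ]
side 7 262.5 203.8 [ 0.578  -0.0193  0.026 ]
side 8 255.9 218.1 [ 0.5535 -0.0855  0.026 ]
shift [-1.1 -0.8 32.4] rows>= 1 roll 0 | yaw 82.61 tcp [ 0.5756 -0.0177  0.1439] t 27.0 F [-0.4 -0.5 -0.9] open 0.0175 ff 41.4 tilt [-0.0047  0.    ]
```

Emit:
carry_out(commands=[{"translation":[-0.8,-0.6,14],"roll":0},{"translation":[0,0,12],"roll":0},{"translation":[0,0,5],"roll":0},{"translation":[0,0,1.6],"roll":0},{"translation":[0,0,0],"roll":0},{"translation":[0,0,0],"roll":0},{"translation":[0,0,0],"roll":0},{"translation":[0,0,0],"roll":0},{"translation":[0,0,0],"roll":0},{"translation":[0,0,0],"roll":0}])

```text
time: 27.83
tcp_pos: [0.577, -0.0194, 0.1117]
ee_rot: [[-0.992, 0.13, -0.003], [0.13, 0.992, -0.0], [0.003, -0.0, -1.0]]
force: [-0.2, 1.1, 1.6]
opening: 0.0175
finger_force: 41.7
```

```bash
python3 - <<'E'
from fit import *
from workcell import arm
go([.5765,-.0187,.1115])
c=arm.read_camera("side")
cv2.imwrite("pics/g9.png",np.clip(crop(c["color"][:,:,::-1],243,175,40,40,10)*1.6,0,255).astype(np.uint8))
E
```

```text
shift [0.6 0.6 0.2] rows>= 1 roll 0 | yaw 82.54 tcp [ 0.577  -0.0194  0.1117] t 27.83 F [-0.2  1.1  1.6] open 0.0175 ff 41.7 tilt [-0.0032 -0.0001]
```

View pics/g9.png

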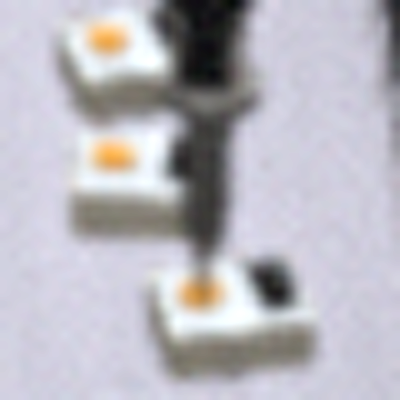

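Emit:
carry_out(commands=[{"translation":[0,0,-8],"roll":0},{"translation":[0,0,-25],"roll":0},{"translation":[8.1,-34.1,0],"roll":0},{"translation":[8.1,-34.1,0],"roll":0},{"translation":[0,0,0],"roll":0},{"translation":[0,0,0],"roll":0},{"translation":[0,0,0],"roll":0},{"translation":[0,0,0],"roll":0}])

```text
time: 28.55
tcp_pos: [0.5523, -0.0844, 0.1446]
ee_rot: [[-0.992, 0.129, -0.004], [0.129, 0.992, -0.0], [0.004, -0.001, -1.0]]
force: [-0.3, -0.1, -2.1]
opening: 0.0173
finger_force: 41.4
```

```bash
python3 lk.py .552 -.085 .1115
```

```text
top 10 262.2 191.6 [ 0.5771 -0.0157  0.026 ]
top 14 217.4 199.3 [0.5564 0.1188 0.026 ]
top 11 239.0 199.6 [0.5544 0.0541 0.026 ]
side 6 262.5 203.8 [ 0.5781 -0.0192  0.026 ]
side 7 255.9 218.0 [ 0.5535 -0.0854  0.026 ]
shift [-0.  -1.  32.9] rows>= 1 roll 0 | yaw 82.62 tcp [ 0.5522 -0.084   0.1444] t 28.65 F [ 0.5  0.6 -0.9] open 0.0175 ff 41.4 tilt [-0.0039 -0.    ]
```

Emit:
carry_out(commands=[{"translation":[0,-0.6,14],"roll":0},{"translation":[0,0,12],"roll":0},{"translation":[0,0,5],"roll":0},{"translation":[0,0,2],"roll":0},{"translation":[0,0,0],"roll":0},{"translation":[0,0,0],"roll":0},{"translation":[0,0,0],"roll":0},{"translation":[0,0,0],"roll":0},{"translation":[0,0,0],"roll":0},{"translation":[0,0,0],"roll":0}])

```text
time: 29.48
tcp_pos: [0.552, -0.0855, 0.1118]
ee_rot: [[-0.992, 0.13, -0.003], [0.13, 0.992, -0.0], [0.003, -0.001, -1.0]]
force: [0.2, 1.0, 0.9]
opening: 0.0173
finger_force: 41.7
```

```bash
python3 - <<'E'
from fit import *
from workcell import arm
s=arm.read_state();go([.552,-.085,.1115])
c=arm.read_camera("side"); im=c["color"]
# dark tip column against the pad: darkest pixels of rows above the pad
for v in range(208,221): r=im[v,248:266].astype(int).sum(1); print(v,r.tolist())
E
```

```text
shift [0.1 0.5 0.3] rows>= 1 roll 0 | yaw 82.54 tcp [ 0.552  -0.0855  0.1118] t 29.48 F [0.2 1.  0.9] open 0.0173 ff 41.7 tilt [-0.0032 -0.0001]
208 [403, 403, 402, 417, 412, 379, 255, 145, 115, 117, 132, 250, 369, 386, 354, 350, 335, 349]
209 [410, 409, 414, 410, 418, 362, 242, 130, 120, 100, 123, 183, 260, 277, 256, 252, 236, 242]
210 [408, 403, 399, 410, 412, 368, 224, 131, 115, 117, 137, 193, 221, 232, 221, 228, 224, 222]
211 [408, 398, 405, 407, 410, 370, 240, 138, 105, 117, 155, 215, 215, 221, 227, 225, 226, 220]
212 [404, 405, 414, 402, 411, 371, 248, 148, 109, 132, 199, 285, 281, 272, 282, 283, 288, 283]
213 [412, 404, 398, 397, 408, 396, 330, 224, 149, 185, 295, 363, 377, 371, 371, 364, 363, 358]
214 [402, 402, 407, 406, 409, 420, 392, 284, 192, 259, 372, 411, 407, 406, 404, 404, 405, 401]
215 [404, 396, 397, 396, 423, 464, 449, 354, 268, 336, 430, 436, 429, 426, 396, 383, 396, 380]
216 [403, 403, 399, 391, 415, 471, 460, 371, 277, 352, 447, 463, 457, 418, 336, 257, 278, 275]
217 [404, 399, 389, 394, 413, 450, 422, 347, 262, 306, 422, 465, 474, 410, 261, 146, 169, 167]
218 [393, 405, 397, 393, 419, 428, 360, 303, 243, 291, 389, 461, 464, 409, 237, 104, 123, 145]
219 [402, 401, 398, 410, 430, 438, 366, 307, 296, 325, 407, 467, 471, 411, 227, 105, 124, 160]
220 [403, 399, 402, 421, 459, 458, 436, 399, 385, 424, 444, 475, 474, 404, 212, 104, 110, 179]
```

Emit:
carry_out(commands=[{"translation":[0,0,-10],"roll":0},{"translation":[0,0,-35],"roll":0},{"translation":[0,0,-40],"roll":0},{"translation":[0,0,-35],"roll":0},{"translation":[-2.2,-34.3,0],"roll":0},{"translation":[-2.2,-34.3,0],"roll":0},{"translation":[-2.2,-34.3,0],"roll":0},{"translation":[-2.2,-34.3,0],"roll":0},{"translation":[-2.2,-34.3,0],"roll":0},{"translation":[-2.2,-34.3,0],"roll":0},{"translation":[-2.2,-34.3,0],"roll":0},{"translation":[-2.2,-34.3,0],"roll":0}])

```text
time: 30.53
tcp_pos: [0.5335, -0.3618, 0.2323]
ee_rot: [[-0.991, 0.13, -0.004], [0.13, 0.991, -0.001], [0.004, -0.001, -1.0]]
force: [0.9, 0.5, -0.8]
opening: 0.0176
finger_force: 41.4
```

Emit:
carry_out(commands=[{"translation":[0,0,0],"roll":0},{"translation":[0,0,0],"roll":0},{"translation":[0,0,0],"roll":0},{"translation":[0,0,0],"roll":0}])

```text
time: 30.87
tcp_pos: [0.5341, -0.3589, 0.2318]
ee_rot: [[-0.992, 0.129, -0.004], [0.129, 0.992, 0.0], [0.004, -0.0, -1.0]]
force: [-0.7, 0.2, -1.2]
opening: 0.0172
finger_force: 41.4
```

```bash
python3 - <<'E'
from h import *
go([.5335,-.3599,.20],82.54)
E
```

```text
shift [ 0.3 -1.1 31.8] rows>= 1 roll 0.05 | yaw 82.59 tcp [ 0.5341 -0.3589  0.2318] t 30.87 F [-0.7  0.2 -1.2] open 0.0172 ff 41.4 tilt [-0.0042  0.0002]
```

Emit:
carry_out(commands=[{"translation":[0.3,-0.9,20],"roll":0},{"translation":[0,0,25],"roll":0},{"translation":[0,0,25],"roll":0},{"translation":[0,0,25],"roll":0},{"translation":[0,0,20],"roll":0},{"translation":[0,0,10],"roll":0},{"translation":[0,0,0],"roll":0},{"translation":[0,0,0],"roll":0}])

```text
time: 31.53
tcp_pos: [0.5335, -0.36, 0.1071]
ee_rot: [[-0.992, 0.129, -0.004], [0.129, 0.992, -0.0], [0.004, -0.001, -1.0]]
force: [0.9, 0.1, -0.2]
opening: 0.0177
finger_force: 41.4
```

Emit:
carry_out(commands=[{"translation":[0,0,2],"roll":0},{"translation":[0,0,2],"roll":0},{"translation":[0,0,1.5],"roll":0},{"translation":[0,0,0],"roll":0},{"translation":[0,0,0],"roll":0}])

```text
time: 31.95
tcp_pos: [0.5332, -0.3609, 0.1015]
ee_rot: [[-0.992, 0.13, -0.003], [0.13, 0.992, -0.001], [0.003, -0.001, -1.0]]
force: [0.5, 0.1, -1.4]
opening: 0.0175
finger_force: 41.4
```

Emit:
carry_out(commands=[{"translation":[0,0,1],"roll":0},{"translation":[0,0,0.7],"roll":0},{"translation":[0,0,0],"roll":0},{"translation":[0,0,0],"roll":0}])

```text
time: 32.28
tcp_pos: [0.5333, -0.361, 0.1001]
ee_rot: [[-0.992, 0.13, -0.003], [0.13, 0.992, -0.001], [0.003, -0.001, -1.0]]
force: [-1.7, 1.3, 4.5]
opening: 0.018
finger_force: 41.9
```

Emit:
carry_out(commands=[{"translation":[0,0,0],"roll":0},{"translation":[0,0,0],"roll":0},{"translation":[0,0,0],"roll":0},{"translation":[0,0,0],"roll":0},{"translation":[0,0,0],"roll":0},{"translation":[0,0,0],"roll":0},{"translation":[0,0,0],"roll":0},{"translation":[0,0,0],"roll":0},{"translation":[0,0,0],"roll":0}], grip=0)

```text
time: 33.03
tcp_pos: [0.5331, -0.3608, 0.0994]
ee_rot: [[-0.992, 0.13, -0.004], [0.13, 0.992, -0.0], [0.004, -0.001, -1.0]]
force: [-0.8, 0.1, -0.4]
opening: 0.0852
finger_force: 0.0
```

Emit:
carry_out(commands=[{"translation":[0,0,-15],"roll":0},{"translation":[0,0,-25],"roll":0},{"translation":[0,0,-35],"roll":0},{"translation":[0,0,-35],"roll":0},{"translation":[0,0,-25],"roll":0},{"translation":[5,35,0],"roll":-5.9},{"translation":[1,37,0],"roll":0},{"translation":[1,37,0],"roll":0},{"translation":[1,37,0],"roll":0},{"translation":[1,37,0],"roll":0},{"translation":[1,37,0],"roll":0},{"translation":[1,37,0],"roll":0}])

```text
time: 34.03
tcp_pos: [0.533, -0.1016, 0.2346]
ee_rot: [[-1.0, 0.028, -0.003], [0.028, 1.0, -0.0], [0.003, -0.0, -1.0]]
force: [0.4, 0.7, 0.3]
opening: 0.0854
finger_force: 0.0
```

```bash
python3 - <<'E'
from fit import *
from workcell import arm
go([.5751,.193,.20],88.5)
c=arm.read_camera("side");b=dict(load("side0.npz"))["color"].astype(int)
d=np.abs(c["color"].astype(int)-b).sum(2)
print("fork region change",(d[255:313,228:290]>60).sum(), "mouse",(d[260:285,300:328]>60).sum(),"notebook",(d[180:220,308:350]>60).sum(),"mug",(d[125:162,275:304]>60).sum())
t=arm.read_camera("top");bt=dict(load("top0.npz"))["color"].astype(int)
dt=np.abs(t["color"].astype(int)-bt).sum(2);print("top fork change",(dt[180:225,360:395]>60).sum())
E
```

```text
shift [-34.1 295.7  34.3] rows>= 8 roll -0.08 | yaw 88.42 tcp [ 0.533  -0.1016  0.2346] t 34.03 F [0.4 0.7 0.3] open 0.0854 ff 0.0 tilt [-0.0034 -0.0003]
fork region change 0 mouse 0 notebook 0 mug 0
top fork change 3
```

Emit:
carry_out(commands=[{"translation":[-4.3,36.9,0],"roll":0},{"translation":[-4.3,36.9,0],"roll":0},{"translation":[-4.3,36.9,0],"roll":0},{"translation":[-4.3,36.9,0],"roll":0},{"translation":[-4.3,36.9,0],"roll":0},{"translation":[-4.3,36.9,0],"roll":0},{"translation":[-4.3,36.9,0],"roll":0},{"translation":[-4.3,36.9,0],"roll":0},{"translation":[0,0,40],"roll":0},{"translation":[0,0,30],"roll":0},{"translation":[0,0,0],"roll":0},{"translation":[0,0,0],"roll":0}])

```text
time: 35.13
tcp_pos: [0.5742, 0.1901, 0.1628]
ee_rot: [[-1.0, 0.028, -0.008], [0.028, 1.0, -0.001], [0.008, -0.001, -1.0]]
force: [0.6, -0.5, 1.2]
opening: 0.0856
finger_force: 0.0
```

Emit:
carry_out(commands=[{"translation":[0,0,0],"roll":0},{"translation":[0,0,0],"roll":0}])

```text
time: 35.3
tcp_pos: [0.5772, 0.1904, 0.1666]
ee_rot: [[-1.0, 0.028, -0.0], [0.028, 1.0, 0.001], [0.0, 0.001, -1.0]]
force: [0.3, 0.5, 0.6]
opening: 0.0856
finger_force: 0.0
```

```bash
python3 lk.py .5751 .1928 .067
```

```text
top 12 262.4 191.6 [ 0.5769 -0.0162  0.026 ]
top 14 217.5 199.3 [0.5564 0.1186 0.026 ]
top 11 239.0 199.6 [0.5543 0.0541 0.026 ]
top 12 284.8 199.5 [ 0.5519 -0.0824  0.026 ]
side 5 253.1 178.5 [0.5572 0.1157 0.026 ]
side 5 253.8 190.2 [0.5556 0.0513 0.026 ]
side 6 262.5 203.8 [ 0.5781 -0.0192  0.026 ]
side 8 255.9 218.1 [ 0.5535 -0.0855  0.026 ]
shift [ 1.9  2.2 99.4] rows>= 3 roll 0 | yaw 88.38 tcp [0.577  0.1905 0.1664] t 35.4 F [ 0.9 -0.9 -0.3] open 0.0855 ff 0.0 tilt [-0.0003  0.0005]
```

Emit:
carry_out(commands=[{"translation":[1.5,2.2,0],"roll":0},{"translation":[0,0,20],"roll":0},{"translation":[0,0,20],"roll":0},{"translation":[0,0,20],"roll":0},{"translation":[0,0,20],"roll":0},{"translation":[0,0,12],"roll":0},{"translation":[0,0,6],"roll":0},{"translation":[0,0,0],"roll":0},{"translation":[0,0,0],"roll":0},{"translation":[0,0,0],"roll":0}])

```text
time: 36.23
tcp_pos: [0.5746, 0.1933, 0.0675]
ee_rot: [[-1.0, 0.027, -0.002], [0.027, 1.0, 0.0], [0.002, 0.0, -1.0]]
force: [-0.1, 0.3, -0.2]
opening: 0.0851
finger_force: 0.0
```

Emit:
carry_out(commands=[{"translation":[0,0,0],"roll":0},{"translation":[0,0,0],"roll":0},{"translation":[0,0,0],"roll":0},{"translation":[0,0,0],"roll":0},{"translation":[0,0,0],"roll":0},{"translation":[0,0,0],"roll":0},{"translation":[0,0,0],"roll":0},{"translation":[0,0,0],"roll":0},{"translation":[0,0,0],"roll":0}], grip=1, grip_force=32)

```text
time: 36.98
tcp_pos: [0.5751, 0.1912, 0.0686]
ee_rot: [[-1.0, 0.029, -0.0], [0.029, 1.0, -0.004], [0.0, -0.004, -1.0]]
force: [-1.7, -5.5, 12.4]
opening: 0.0476
finger_force: 33.7
```

Emit:
carry_out(commands=[{"translation":[0,0,-5],"roll":0},{"translation":[0,0,-10],"roll":0},{"translation":[0,0,-20],"roll":0},{"translation":[0,0,-20],"roll":0},{"translation":[0,0,-20],"roll":0},{"translation":[9.5,22.5,0],"roll":0},{"translation":[9.5,22.5,0],"roll":0},{"translation":[9.5,22.5,0],"roll":0},{"translation":[9.5,22.5,0],"roll":0},{"translation":[9.5,22.5,0],"roll":0},{"translation":[9.5,22.5,0],"roll":0},{"translation":[9.5,22.5,0],"roll":0}])

```text
time: 37.98
tcp_pos: [0.511, 0.3537, 0.1419]
ee_rot: [[-1.0, 0.027, -0.004], [0.027, 1.0, 0.0], [0.004, 0.0, -1.0]]
force: [1.0, -0.6, -1.5]
opening: 0.0473
finger_force: 34.2
```

Emit:
carry_out(commands=[{"translation":[9.5,22.5,0],"roll":0},{"translation":[0,0,0],"roll":-5.6},{"translation":[0,0,0],"roll":-5.6},{"translation":[0,0,0],"roll":-5.6},{"translation":[0,0,0],"roll":0},{"translation":[0,0,0],"roll":0},{"translation":[0,0,0],"roll":0},{"translation":[0,0,0],"roll":0}])

```text
time: 38.65
tcp_pos: [0.5029, 0.375, 0.1415]
ee_rot: [[-0.965, -0.261, -0.004], [-0.261, 0.965, -0.0], [0.004, 0.001, -1.0]]
force: [-0.1, 0.3, -1.2]
opening: 0.0473
finger_force: 34.2
```

```bash
python3 - <<'E'
from h import *
go([.504,.3738,.078],105.3)
E
```

```text
shift [-1.  -1.5 63.5] rows>= 2 roll -0.15 | yaw 105.15 tcp [0.5029 0.375  0.1415] t 38.65 F [-0.1  0.3 -1.2] open 0.0473 ff 34.2 tilt [-0.0039 -0.0001]
```

Emit:
carry_out(commands=[{"translation":[-1,-1.2,0],"roll":0},{"translation":[0,0,10],"roll":0},{"translation":[0,0,12],"roll":0},{"translation":[0,0,12],"roll":0},{"translation":[0,0,12],"roll":0},{"translation":[0,0,10],"roll":0},{"translation":[0,0,7],"roll":0},{"translation":[0,0,0],"roll":0},{"translation":[0,0,0],"roll":0}])

```text
time: 39.4
tcp_pos: [0.5037, 0.374, 0.0779]
ee_rot: [[-0.965, -0.263, -0.005], [-0.263, 0.965, -0.001], [0.005, 0.001, -1.0]]
force: [-0.7, -0.2, -1.8]
opening: 0.0472
finger_force: 34.2
```

Emit:
carry_out(commands=[{"translation":[0,0,2],"roll":0},{"translation":[0,0,2],"roll":0},{"translation":[0,0,2],"roll":0},{"translation":[0,0,0],"roll":0},{"translation":[0,0,0],"roll":0}])

```text
time: 39.82
tcp_pos: [0.5039, 0.3742, 0.0725]
ee_rot: [[-0.965, -0.263, -0.004], [-0.263, 0.965, -0.0], [0.004, 0.001, -1.0]]
force: [-1.1, -0.1, -1.4]
opening: 0.0472
finger_force: 34.2
```

Emit:
carry_out(commands=[{"translation":[0,0,1.5],"roll":0},{"translation":[0,0,1.5],"roll":0},{"translation":[0,0,1.5],"roll":0},{"translation":[0,0,0],"roll":0},{"translation":[0,0,0],"roll":0}])

```text
time: 40.23
tcp_pos: [0.504, 0.3742, 0.0687]
ee_rot: [[-0.965, -0.263, -0.003], [-0.263, 0.965, 0.0], [0.003, 0.001, -1.0]]
force: [-2.4, -1.6, 5.0]
opening: 0.0469
finger_force: 35.9
```

Emit:
carry_out(commands=[{"translation":[0,0,1.5],"roll":0},{"translation":[0,0,1],"roll":0},{"translation":[0,0,0],"roll":0},{"translation":[0,0,0],"roll":0}])

```text
time: 40.57
tcp_pos: [0.5041, 0.3743, 0.0685]
ee_rot: [[-0.965, -0.263, -0.002], [-0.263, 0.965, 0.0], [0.002, 0.001, -1.0]]
force: [-7.1, -4.5, 20.5]
opening: 0.0471
finger_force: 40.1
```

Emit:
carry_out(commands=[{"translation":[0,0,0],"roll":0},{"translation":[0,0,0],"roll":0},{"translation":[0,0,0],"roll":0},{"translation":[0,0,0],"roll":0},{"translation":[0,0,0],"roll":0},{"translation":[0,0,0],"roll":0},{"translation":[0,0,0],"roll":0},{"translation":[0,0,0],"roll":0}], grip=0)

```text
time: 41.23
tcp_pos: [0.5038, 0.3742, 0.0652]
ee_rot: [[-0.965, -0.263, -0.004], [-0.263, 0.965, -0.0], [0.004, 0.001, -1.0]]
force: [-0.1, -0.1, -1.0]
opening: 0.0852
finger_force: 0.0
```

Emit:
carry_out(commands=[{"translation":[0,0,-15],"roll":0},{"translation":[0,0,-30],"roll":0},{"translation":[0,0,-40],"roll":0},{"translation":[0,0,-40],"roll":0},{"translation":[0,0,-35],"roll":0},{"translation":[20,-30,0],"roll":0},{"translation":[20,-30,0],"roll":0},{"translation":[20,-30,0],"roll":0},{"translation":[20,-30,0],"roll":0},{"translation":[10,-35,0],"roll":0},{"translation":[0,-35,0],"roll":0},{"translation":[0,0,0],"roll":0}])

```text
time: 42.23
tcp_pos: [0.4684, 0.1626, 0.226]
ee_rot: [[-0.966, -0.257, -0.002], [-0.257, 0.966, -0.002], [0.003, -0.002, -1.0]]
force: [0.9, -0.3, -0.1]
opening: 0.0855
finger_force: 0.0
```

```bash
python3 lk.py .4 0 .2; python3 - <<'E'
from fit import *
from workcell import arm
t=arm.read_camera("top")["color"][:,:,::-1];s=arm.read_camera("side")["color"][:,:,::-1]
a=np.hstack([crop(t,95,190,70,50,5.7),crop(s,195,95,70,50,5.7)]);b=np.hstack([crop(t,340,170,70,50,5.7),crop(s,222,250,70,50,5.7)])
cv2.imwrite("pics/end.png",np.clip(np.vstack([a,b])*1.5,0,255).astype(np.uint8))
E
```

```text
top 12 262.4 191.6 [ 0.577  -0.0162  0.026 ]
top 13 217.4 199.3 [0.5565 0.1187 0.026 ]
top 11 239.1 199.6 [0.5544 0.054  0.026 ]
top 12 284.8 199.5 [ 0.552  -0.0825  0.026 ]
side 5 253.1 178.5 [0.5573 0.1158 0.026 ]
side 4 253.8 190.2 [0.5556 0.0513 0.026 ]
side 6 262.5 203.8 [ 0.5781 -0.0192  0.026 ]
side 8 255.9 218.0 [ 0.5535 -0.0854  0.026 ]
shift [ 108.8 -142.8   26. ] rows>= 5 roll 0 | yaw 105.07 tcp [0.468  0.1662 0.2259] t 42.33 F [ 0.3 -1.   0.4] open 0.0855 ff 0.0 tilt [-0.0033  0.0003]
```

View pics/end.png

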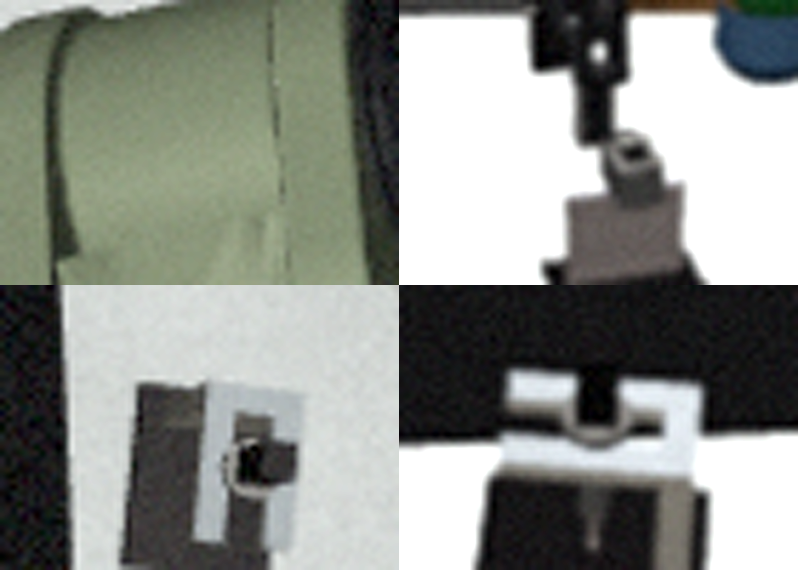

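The last picture shows the sender seated on its parking plate at the same height as at the start. The probe hangs upright in its fork, and all four module positions are unchanged.

```bash
python3 -c "
from workcell import arm
print(arm.sign_off())"
```

```text
the job is handed in; nothing more can be done
None
```

The job is done and handed in at about 42 s: I clipped the sender on the flange, pressed the test points of all four modules present in order from the flange, hung the probe back in its fork and clipped the sender back right down on its parking plate.

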